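Rehang the filter pack of the bench fume unit

ROBOT

A 7-joint arm with a two-finger parallel gripper is mounted at the origin on a cart in front of the work surface, level with it; the furniture and walls round the work are solid. World frame = base frame: x ahead of the robot, y to its left, z up, the work surface at z = 0. Lengths are in mm, angles in rad, forces in N, time in s.
With the tool pointing down it reaches from about 425 to 800 mm from the base axis. Payload 8.3 kg.
Tool frame: the origin (TCP) lies at the very end of the fingers, on their centre line; the grasp point (between the pads) lies 19 mm behind it; x points along the fingers, y is the direction in which the jaws open and shut, and the axes are right-handed (so a half turn about x gives the same grasp; the last joint's range is limited). The gripper opens to 85 mm and grips with 20 to 120 N. Pads are 22 mm wide; open, the fingers measure 114 mm over their backs; the gripper's body (76 mm by 85 mm) begins 54 mm behind the grasp point. The pads swing forward as they close: fully open they stand 13 mm farther back than shut.
Start: joints at [-1.338, 0.383, 0.016, 1.37, -0.006, 1.388, -0.046], TCP at [182.139, 597.853, 231.279] pointing down, gripper open.
Joint ranges: [-2.95, 2.95], [-0.25, 2.06], [-1.52, 1.56], [0.18, 2.33], [-1.44, 4.58], [0.02, 2.06], [-3.01, 3.01]. Speed limits (rad/s): [2.39, 2.39, 3.01, 3.01, 3.14, 3.14, 3.14].

INTERFACE

Orientations are given as a rotation vector (axis times angle).
In Python, from rig import arm gives the robot as it stands.
- The arm moves only by the tool play_rows, never from a script. Its argument "plan" is a list of rows, each a list of 3 entries, a list of its own where there are three numbers: the shift along the tool's x, y, z scaled (see below), then the turn, a rotation vector about the tool's x, y, z scaled (see below), then the finger opening in mm, from 0 to 85.4. In form: [[[tx, ty, tz], [wx, wy, wz], jaw], ...]. A call has 1 to 10 rows; each row is the pose to reach, as a shift and turn from the pose commanded when the call began, along the tool's axes at that moment; what a row does not reach only later rows make up. The controller multiplies each number of a shift by 25 cm and each number of a turn by 45 degrees. A row lasts 1/10 s, in which the tool goes at most 50 mm and 8.59 degrees, less where a joint would pass 70% of its speed; a pose out of reach is approached as far as the arm can. A call with a number of a shift or a turn outside -1 to 1 is refused whole. A call with a gripper value outside its range is refused whole. The fingers move at their own pace and stop on an object; "squeeze" is the grip in N (left out, the last holds). Time passes only in rows, so rows that repeat a pose let the fingers close. It gives the time, the measured TCP pose, the force and the opening at its end, in the units of the state.
- arm.state(): the state, without advancing time (a new reading comes with each control period).
- arm.read_camera(name): name is "scene" or "top"; returns the picture (480x640x3 uint8, red, green, blue); there is no depth.
- arm.camera_info(name): a dict with "vertical_fov" (degrees; the focal length in pixels is half the picture's height over the tangent of half this angle, whatever the lens; pixels are square), "cx", "cy" (the principal point, pixels), "rvec" (rotation vector, rad) and "tvec" (3), from world to camera coordinates, as OpenCV has them. Camera axes: x right, y down, z forward; pixel columns grow to the right and rows downward; lengths in mm; the calibration is good to about 2 mm. A picture is of the moment at which its call begins. camera_info takes no time and is no camera call.
- arm.sign_off(): hands the job in, once; it reports no verdict.
The state is a dict: "time_s": time; "q": joint angles; "qd": joint speeds; "tau": joint torques, N m; "position": TCP position; "ee_rot": TCP orientation; "ft_force": force on the tool from outside, world axes, zero at the start; "moment": the same for the moment, N m; "grip_width": finger opening in mm.
Only numpy, scipy, OpenCV 4.12 (cv2) and the standard library are available. Lean on these libraries where they do the work, as an engineer would, in place of code of your own. Each camera call takes 0.05 s, during which the arm holds its last target.

TASK

Put the three cleaned filter cassettes from the wire stand back on the single hook of the fume unit: first the black carbon one against the brass collar, then the white fine one nested in front of it inside its flanges, and last the wire-mesh one nested inside the white one, pressed back against the collar's spring until its window drops over the bar behind the hook's upturned nose. Let the pack hang freely, upright and closed up on the hook, and do not push the other things on the table about.

Things in the scene. Friction and masses are not known exactly. Their poses are not given: they have to be found in the camera images.
- fume_unit: small bench fume unit, fixed: white fan box (112 mm wide, 120 high, front face 20 mm behind the origin), slotted mast on top with one steel hook. Origin: base underside, straight below the front face of the hook's free brass collar; x points from the intake side (cassettes come from -x) to the back, z up. The hook's bar runs level along x at y = 0; cassettes hang on it with their x axes along this x
- hook_foot (a point): point on the table straight below the upturned nose of the hook. Bar 12 mm thick; nose 12 mm thick, its rounded top 18 mm above the bar's centre line, its inner face 6 mm behind this point. THE HOOK'S HEIGHT IS NOT REPORTED: its slide is clamped on the mast with the bar's centre 148 to 172 mm above the table (holds 60 N); look, or feel for it by touching down on the nose's top
- collar_foot (a point): point on the table straight below the front face of the free brass collar on the bar (34 mm across, 36 mm behind the nose's axis). Its spring yields towards +x: 4 N at first touch, 0.8 N more per mm, 14 mm travel. The three tabs (30, 40, 50 mm wide, so fingers pass beside those behind) are 6 mm thicker than the room from collar to nose: the last drops behind the nose only while pressed back 7 to 12 mm (10 to 14 N)
- carbon_cassette_mid (a point): largest filter cassette: black frame, black honeycomb; this point: middle of its core plate, 53 mm above its underside. Core 124 mm wide (y), 106 high, 12 thick (x); in front of it (-x) 10 mm deep flanges, 4 mm thick, along both sides and the bottom, open at the top; total depth 22 mm; 116 mm wide inside the flanges. About 0.2 kg. x points front to back, z up. Hangs first, tab against the collar
- carbon_cassette_tab (a point): grip point of the carbon cassette's tab, which stands on the middle of its top edge: 30 mm wide (y), 60 high, 12 thick like the core. The tab's lower 34 mm is a window 18 mm wide from the core's top edge up; the upper 26 mm is solid, to be gripped from above across the 30 mm. This point: centre of the solid part, 13 mm above the window, 153 mm above the underside, 6 mm ahead of the back face. z up
- fine_cassette_mid (a point): middle filter cassette: white frame, white pleats; this point: middle of its core plate, 49.75 mm above its underside. Core 111 mm wide (y), 99.5 high, 12 thick (x); in front of it (-x) 10 mm deep flanges, 4 mm thick, along both sides and the bottom, open at the top; total depth 22 mm; 103 mm wide inside the flanges. About 0.2 kg. x points front to back, z up. Nests in the carbon flanges, 2.5 mm play per side
- fine_cassette_tab (a point): grip point of the fine cassette's tab, which stands on the middle of its top edge: 40 mm wide (y), 60 high, 12 thick like the core. The tab's lower 34 mm is a window 18 mm wide from the core's top edge up; the upper 26 mm is solid, to be gripped from above across the 40 mm. This point: centre of the solid part, 13 mm above the window, 146.5 mm above the underside, 6 mm ahead of the back face. z up
- mesh_cassette_mid (a point): smallest filter cassette: aluminium frame, wire mesh; this point: middle of its core plate, 46.5 mm above its underside. Core 98 mm wide (y), 93 high, 12 thick (x); in front of it (-x) 10 mm deep flanges, 4 mm thick, along both sides and the bottom, open at the top; total depth 22 mm. About 0.2 kg. x points front to back, z up. Nests in the fine flanges, 2.5 mm play per side
- mesh_cassette_tab (a point): grip point of the mesh cassette's tab, which stands on the middle of its top edge: 50 mm wide (y), 60 high, 12 thick like the core. The tab's lower 34 mm is a window 18 mm wide from the core's top edge up; the upper 26 mm is solid, to be gripped from above across the 50 mm. This point: centre of the solid part, 13 mm above the window, 140 mm above the underside, 6 mm ahead of the back face. z up
- stand: stand for cleaned cassettes, fixed: grey base 140 x 92 mm, 6 mm thick, six steel wire hoops across it, 55 mm high, forming three slots 26 mm wide and 46 mm apart along its x. Each cassette stands upright in a slot, underside 6 mm above the table, front towards -x of the stand; which stands where varies. Origin: underside centre, z up
- block: bystander, loose: steel gauge block 60 x 30 x 45 mm, to be left where it is; origin at its underside
- coupling: bystander, loose: white coupling, 33 mm across, 46 high, to be left where it is; origin at its underside
- adapter_b2: bystander, loose: black adapter box 44 x 91 x 26 mm, to be left where it is; origin at its underside

How it is judged (in metres and radians):
On the way, in this order (a step that is already met when the one before it is completed fails the run):
1. the carbon cassette hangs upright on the hook, behind the nose (x of carbon_cassette_tab in the frame of fume_unit between -0.022 and 0.009 m and y of carbon_cassette_tab in the frame of fume_unit between -0.006 and 0.006 m and z of carbon_cassette_tab in the frame of fume_unit between 0.162 and 0.196 m and angle between carbon_cassette_tab's own z axis and vertical below 0.09 rad and contact force between carbon_cassette and stand below 0.05 N and contact force between carbon_cassette and fume_unit above 0.5 N and angle between the x axis of carbon_cassette_tab and the x axis of fume_unit, either way round below 0.4 rad), for 0.2 s.
2. the fine cassette is nested in front of the carbon one on the hook, inside its flanges (all of step 1 and x of fine_cassette_tab in the frame of carbon_cassette_tab between -0.02 and -0.01 m and y of fine_cassette_tab in the frame of carbon_cassette_tab between -0.005 and 0.005 m and z of fine_cassette_tab in the frame of carbon_cassette_tab between -0.004 and 0.004 m and angle between fine_cassette_tab's own z axis and vertical below 0.09 rad and contact force between fine_cassette and stand below 0.05 N and angle between the x axis of fine_cassette_tab and the x axis of carbon_cassette_tab, either way round below 0.2 rad), for 0.2 s.
3. the mesh cassette is nested in the fine one and sits behind the nose (x of carbon_cassette_tab in the frame of fume_unit between -0.022 and 0.009 m and y of carbon_cassette_tab in the frame of fume_unit between -0.006 and 0.006 m and z of carbon_cassette_tab in the frame of fume_unit between 0.162 and 0.196 m and angle between each of carbon_cassette_tab, fine_cassette_tab, mesh_cassette_tab's own z axis and vertical below 0.09 rad and contact force between each of carbon_cassette, fine_cassette, mesh_cassette and stand below 0.05 N and contact force between carbon_cassette and fume_unit above 0.5 N and angle between the x axis of carbon_cassette_tab and the x axis of fume_unit, either way round below 0.12 rad and x of fine_cassette_tab in the frame of carbon_cassette_tab between -0.0145 and -0.01 m and y of fine_cassette_tab in the frame of carbon_cassette_tab between -0.005 and 0.005 m and z of fine_cassette_tab in the frame of carbon_cassette_tab between -0.004 and 0.004 m and angle between the x axis of fine_cassette_tab and the x axis of carbon_cassette_tab, either way round below 0.08 rad and x of mesh_cassette_tab in the frame of fine_cassette_tab between -0.0145 and -0.01 m and y of mesh_cassette_tab in the frame of fine_cassette_tab between -0.005 and 0.005 m and z of mesh_cassette_tab in the frame of fine_cassette_tab between -0.004 and 0.004 m and angle between the x axis of mesh_cassette_tab and the x axis of fine_cassette_tab, either way round below 0.08 rad and x of mesh_cassette_tab in the frame of fume_unit between -0.027 and -0.0195 m), for 0.2 s.
At the end, for the whole second after the job is handed in: All three hang at rest on the hook, off the stand, upright within 5 degrees; each next one nested in the one before (tab centres 10 to 14.5 mm apart front to back, within 5 mm sideways and 4 mm in height, parallel); mesh tab behind the nose (all of step 3 and linear speed of each of carbon_cassette, fine_cassette, mesh_cassette below 0.02 m/s); the robot touches nothing.
It fails at once if one of the other things on the table is shifted by more than 20 mm (distance of any of block, coupling, adapter_b2 from where it was at the start of the episode above 0.02 m).
It also fails if it takes over 72 s, if anything falls off the work surface, if the arm or the gripper's body presses on something with over 40 N, if the wrist force passes 120 N, or if a joint passes its speed limit or range.

## Working session

There is one attempt and no reset: what is moved stays moved. The work goes in short steps, Python scripts to look and compute and a tool call to move; the robot and the scene stay as the last step left them, time stands still between calls to the robot, and variables do not carry over. Pictures are saved under pics/ and viewed, and the job is handed in when it is done.

Besides the shell and the picture viewer there is one more tool, called after "Call:" as a command line: name --argument value ..., lists and objects as JSON in quotes. play_rows: Moves the arm, as the interface text tells. Shifts and turns lie within -1 to 1; 1 stands for 25 cm of shift or 45 degrees of turn. Its arguments: {"type":"object","properties":{"plan":{"type":"array","items":{"type":"array"}},"squeeze":{"type":"number"}},"required":["plan"]}

```bash
ls; mkdir -p pics; python3 - <<'E'
from rig import arm
import cv2
s=arm.state()
for k,v in s.items(): print(k,v)
for n in("scene","top"):
    print(n,arm.camera_info(n))
    im=arm.read_camera(n); cv2.imwrite(f"pics/{n}0.png",im[:,:,::-1])
E
```

```text
pics
time_s 0.0
q [-1.33790238  0.38425267  0.01638266  1.37116716 -0.00627919  1.38818202
 -0.04645818]
qd [ 6.90111726e-04 -2.73244117e-04 -3.95291579e-04  1.74848417e-03
  1.01704914e-04  9.09685490e-05 -6.27374376e-05]
tau [-9.35012977e-04 -6.27608156e+01  8.43464490e-01 -3.71820939e+01
  1.64993276e-02  1.40828057e-02 -2.92552227e-05]
position [182.01858179 597.38372417 230.26399511]
ee_rot [ 0.23055801  1.55853731 -0.2336237 ]
ft_force [ 0.51148512  0.03320752 -0.23127694]
moment [ 0.02039936 -0.02596349  0.00274682]
grip_width 85.67587409331412
scene {'vertical_fov': 45.998384658362305, 'cx': 320.7509239191554, 'cy': 230.3166530824113, 'rvec': array([ 2.05453643, -1.00419115,  0.49141624]), 'tvec': array([-316.33590005,  362.62273429,  627.05355816])}
top {'vertical_fov': 43.88504390833618, 'cx': 326.8459968310855, 'cy': 235.61579616566132, 'rvec': array([ 2.16994307, -2.15581622,  0.11047716]), 'tvec': array([  32.69914534,  528.47245037, 1092.28231623])}
```

View pics/scene0.png

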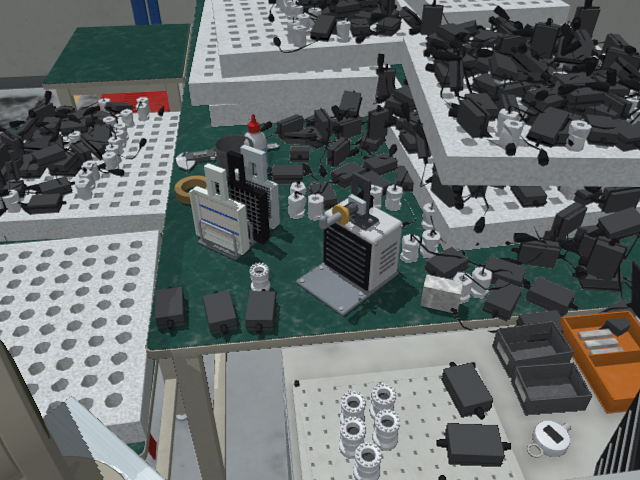

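View pics/top0.png

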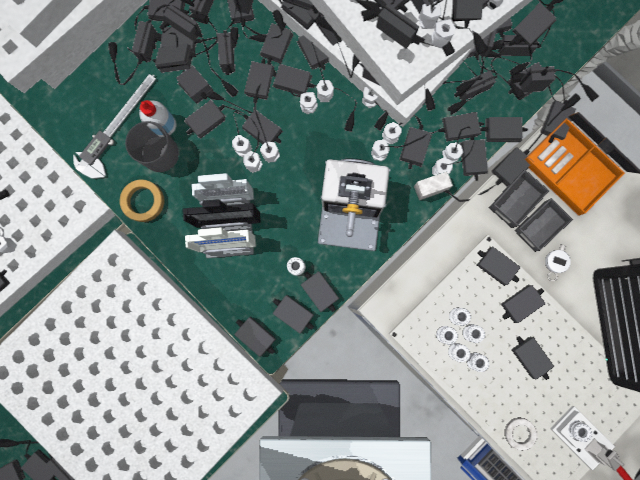

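```bash
cat > h.py <<'E'
import numpy as np, cv2
from scipy.spatial.transform import Rotation as R
from scipy.optimize import least_squares
from rig import arm
def cam(n):
    c=arm.camera_info(n); f=240/np.tan(np.radians(c['vertical_fov']/2))
    return np.array([[f,0,c['cx']],[0,f,c['cy']],[0,0,1]]),R.from_rotvec(c['rvec']).as_matrix(),np.array(c['tvec'])
def proj(n,p):
    K,r,t=cam(n); q=(np.atleast_2d(p)@r.T+t)@K.T; return q[:,:2]/q[:,2:]
def onplane(n,uv,z):
    K,r,t=cam(n); d=r.T@np.linalg.inv(K)@np.array([uv[0],uv[1],1.]); o=-r.T@t
    return o+d*(z-o[2])/d[2]
def tri(uvs):
    A=[];b=[]
    for n,uv in uvs.items():
        K,r,t=cam(n); d=r.T@np.linalg.inv(K)@np.array([uv[0],uv[1],1.]); d/=np.linalg.norm(d); o=-r.T@t
        M=np.eye(3)-np.outer(d,d); A.append(M); b.append(M@o)
    A=np.vstack(A);b=np.hstack(b); x=np.linalg.lstsq(A,b,rcond=None)[0]; return x,np.linalg.norm(A@x-b)
def snap(n,name,crop=None,s=1):
    im=arm.read_camera(n)[:,:,::-1]
    cv2.imwrite(f"pics/{name}_full.png",im)
    if crop:
        x,y,w,h=crop; im=cv2.resize(im[y:y+h,x:x+w],None,fx=s,fy=s,interpolation=cv2.INTER_CUBIC)
    cv2.imwrite(f"pics/{name}.png",im)
E
python3 - <<'E'
from h import *
p=arm.state()['position']
for n in("scene","top"):
    K,r,t=cam(n); print(n,'campos',-r.T@t,proj(n,[p,[0,0,0],[500,0,0],[0,500,0]]))
print(R.from_rotvec(arm.state()['ee_rot']).as_matrix())
print(onplane('top',(350,230),150),onplane('top',(220,215),0))
def crop(n,x,y,w,h,s,o):
    im=cv2.imread(f"pics/{n}0.png"); cv2.imwrite(f"pics/{o}.png",cv2.resize(im[y:y+h,x:x+w],None,fx=s,fy=s,interpolation=cv2.INTER_CUBIC))
crop('top',170,160,130,100,6,'t_st'); crop('top',300,140,160,120,5,'t_un')
crop('scene',170,130,130,140,4,'s_st'); crop('scene',280,170,200,150,4,'s_un')
E
```

```text
scene campos [ -18.8967903  -411.52456583  674.57413004] [[-111.91895826  143.63474056]
 [  35.50451919  557.30082153]
 [ 314.75976054  301.82139224]
 [-143.52258875  342.16064277]]
top campos [ 407.23753127   28.90343361 1143.13394137] [[-52.57549281 449.89730005]
 [344.68041109 523.84952552]
 [345.61893085 251.93834844]
 [ 72.73867515 521.31839658]]
[[-4.91638796e-04  2.91420890e-01  9.56594806e-01]
 [-1.74787039e-03  9.56593210e-01 -2.91421302e-01]
 [-9.99998352e-01 -1.81527776e-03  3.90676104e-05]]
[524.79900935  -3.43137323 150.        ] [570.29490003 243.83611229   0.        ]
```

View pics/t_st.png

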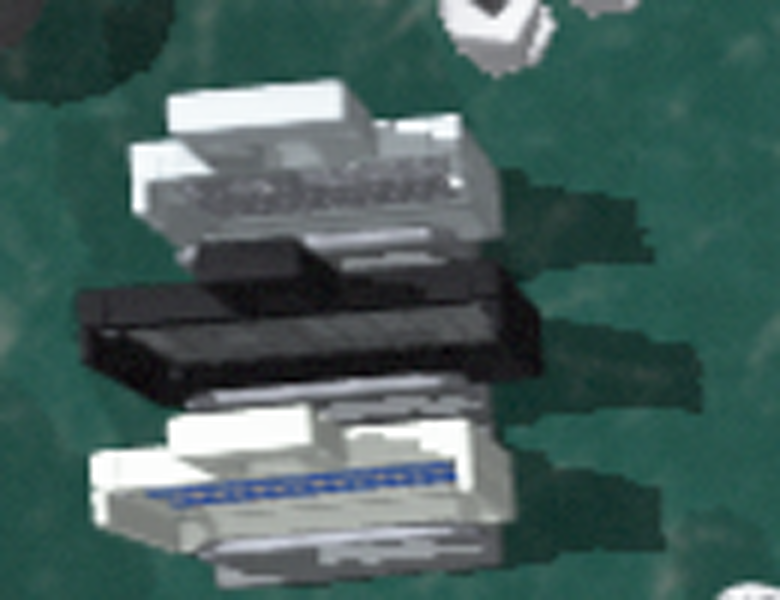

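View pics/t_un.png

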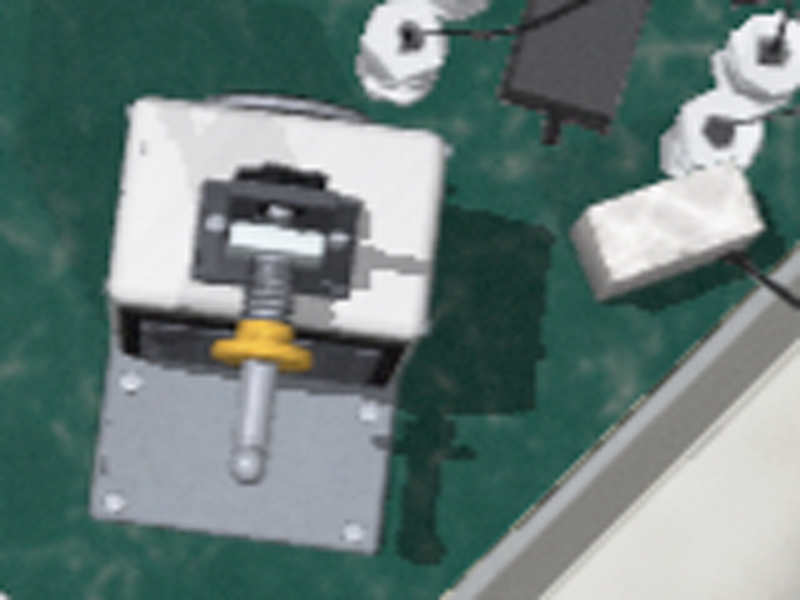

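View pics/s_st.png

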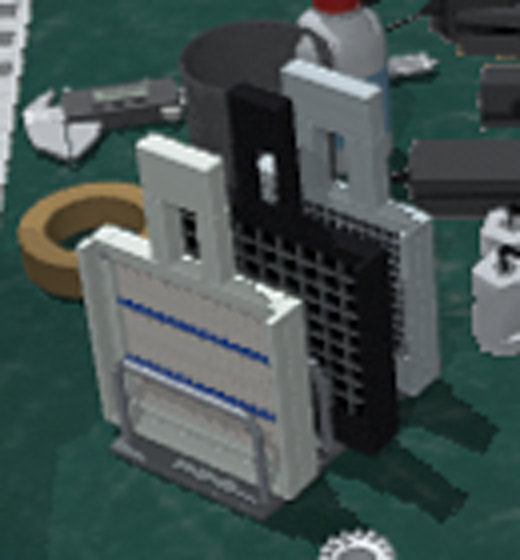

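View pics/s_un.png

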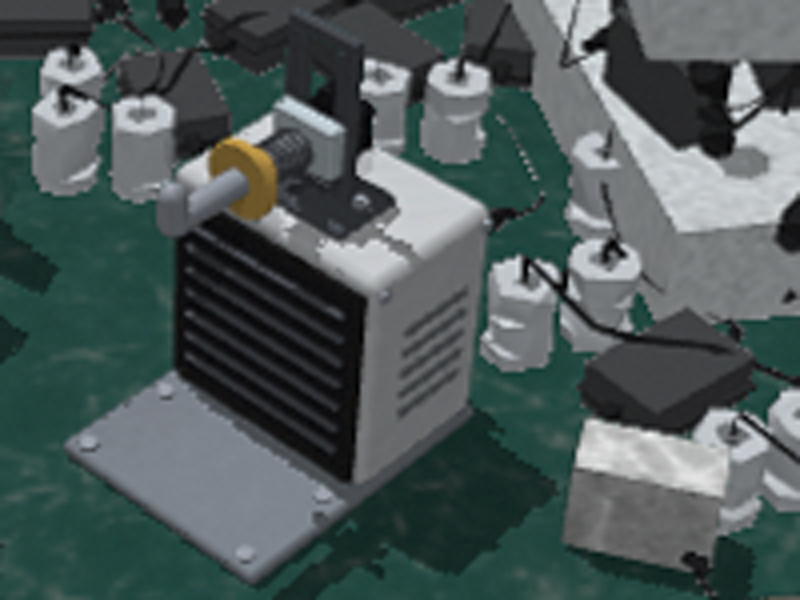

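```bash
cat > fit.py <<'E'
from h import *
C={'carbon':dict(w=124,h=106,tw=30),'fine':dict(w=111,h=99.5,tw=40),'mesh':dict(w=98,h=93,tw=50)}
# local origin: tab grip plan point (x=0 mid of core thickness), z=0 at underside
def tabtop(n):
    c=C[n]; z=c['h']+60; w=c['tw']/2
    return np.array([[6,w,z],[6,-w,z],[-6,-w,z],[-6,w,z]])
def pts(n):
    c=C[n];h=c['h'];w=c['w']/2;t=c['tw']/2
    return [tabtop(n)[[0,1,2,3,0]],np.array([[-6,t,h+60],[-6,t,h],[-6,w,h],[-16,w,h],[-16,w,0],[-16,-w,0],[-16,-w,h],[-6,-w,h],[-6,-t,h],[-6,-t,h+60]]),
      np.array([[-6,9,h],[-6,9,h+34],[-6,-9,h+34],[-6,-9,h]]),np.array([[6,w,h],[6,-w,h],[6,-w,0]]),np.array([[-6,w,h],[6,w,h]]),np.array([[-6,-w,h],[6,-w,h]])]
def W(p,L,z0=6):
    x,y,a=p; c,s=np.cos(a),np.sin(a)
    L=np.asarray(L,float); return np.c_[x+c*L[:,0]-s*L[:,1],y+s*L[:,0]+c*L[:,1],L[:,2]+z0]
def overlay(cn,imgfile,polys,crop,s,out):
    im=cv2.imread(imgfile);x,y,w,h=crop
    im=cv2.resize(im[y:y+h,x:x+w],None,fx=s,fy=s,interpolation=cv2.INTER_CUBIC)
    for k,P in enumerate(polys):
        uv=(proj(cn,P)-[x,y]+0.5)*s
        cv2.polylines(im,[np.round(uv*16).astype(int)],False,(0,0,255),1,cv2.LINE_AA,4)
    cv2.imwrite(out,im)
E
cat > f1.py <<'E'
from fit import *
def T(c): return np.array([170,160])+(np.array(c)+.5)/6-.5
def S(c): return np.array([170,130])+(np.array(c)+.5)/4-.5
obs={'mesh':dict(top=[(168,95),(343,82),(350,118),(170,135)],scene=[(300,60),(388,82),(378,100),(283,75)]),
'carbon':dict(top=[(205,240),(297,237),(300,275),(200,280)],scene=[(243,83),(300,98),(290,108),(230,92)]),
'fine':dict(top=[(172,415),(308,405),(312,445),(170,455)],scene=[(158,133),(225,152),(215,165),(138,142)])}
P={}
for n,o in obs.items():
    for use in (('top',),('scene',),('top','scene')):
        def f(p):
            w=W(p,tabtop(n)); r=[]
            for k in use:
                m=T if k=='top' else S
                r.append((proj(k,w)-np.array([m(c) for c in o[k]])).ravel())
            return np.hstack(r)
        q=least_squares(f,[570,240,0],x_scale=[1,1,.01]); print(n,use,q.x.round(3),np.sqrt(np.mean(q.fun**2)).round(2))
    P[n]=q.x
polys=[W(P[n],p) for n in P for p in pts(n)]
overlay('top','pics/top0.png',polys,(170,160,130,100),6,'pics/o_t.png')
overlay('scene','pics/scene0.png',polys,(170,130,130,140),4,'pics/o_s.png')
E
python3 f1.py
```

```text
mesh ('top',) [6.11198e+02 2.28162e+02 9.40000e-02] 0.31
mesh ('scene',) [6.08896e+02 2.24597e+02 1.87000e-01] 0.62
mesh ('top', 'scene') [6.10942e+02 2.27317e+02 1.24000e-01] 0.84
carbon ('top',) [5.66384e+02 2.26369e+02 3.90000e-02] 0.84
carbon ('scene',) [5.64000e+02 2.23338e+02 2.28000e-01] 0.44
carbon ('top', 'scene') [5.65987e+02 2.25712e+02 1.09000e-01] 0.99
fine ('top',) [5.19459e+02 2.29115e+02 7.60000e-02] 0.43
fine ('scene',) [5.19047e+02 2.28178e+02 1.47000e-01] 0.72
fine ('top', 'scene') [5.19435e+02 2.28861e+02 1.02000e-01] 0.67
```

View pics/o_t.png

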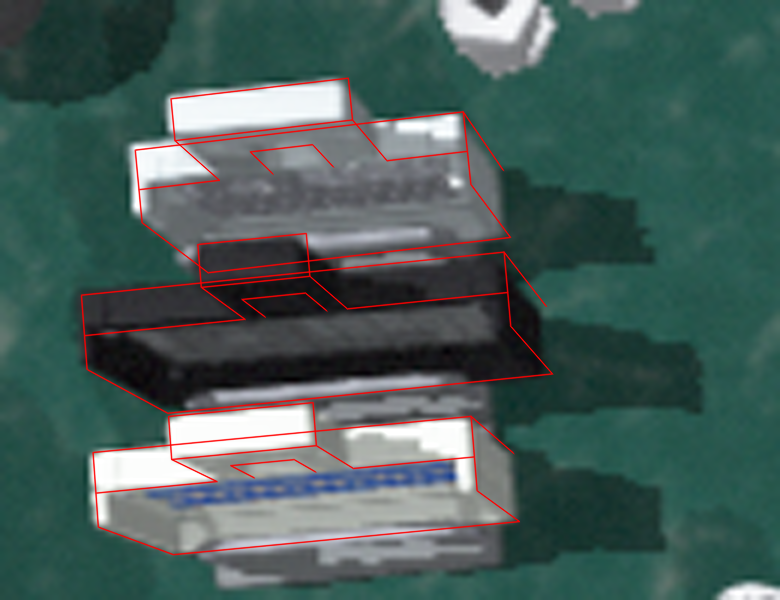

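View pics/o_s.png

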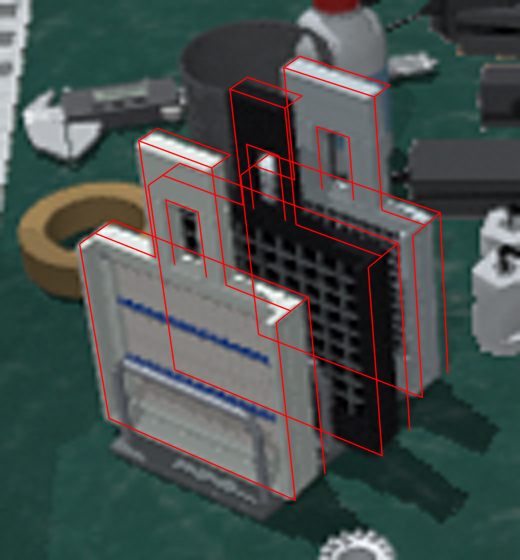

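```bash
python3 - <<'E'
import cv2
im=cv2.imread("pics/top0.png");cv2.imwrite("pics/z1.png",cv2.resize(im[175:255,315:395],None,fx=7.5,fy=7.5,interpolation=cv2.INTER_CUBIC))
im=cv2.imread("pics/scene0.png");cv2.imwrite("pics/z2.png",cv2.resize(im[190:300,310:410],None,fx=5.45,fy=5.45,interpolation=cv2.INTER_CUBIC))
cv2.imwrite("pics/z3.png",cv2.resize(im[190:240,310:370],None,fx=12,fy=12,interpolation=cv2.INTER_CUBIC))
E
```

```text
(no output)
```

View pics/z1.png

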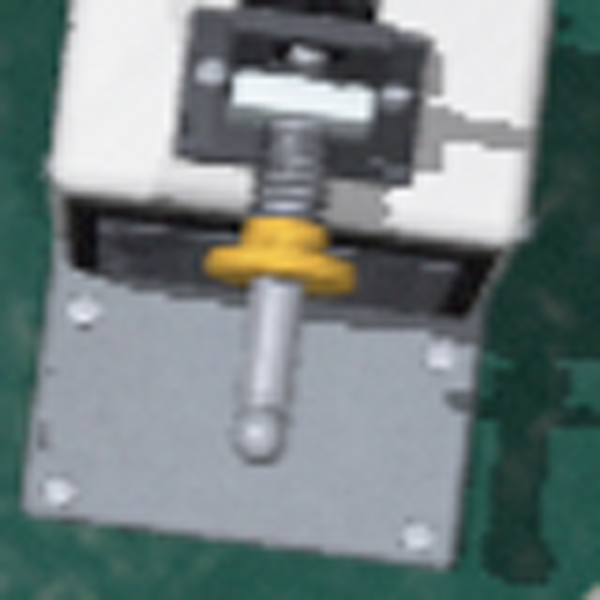

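View pics/z3.png

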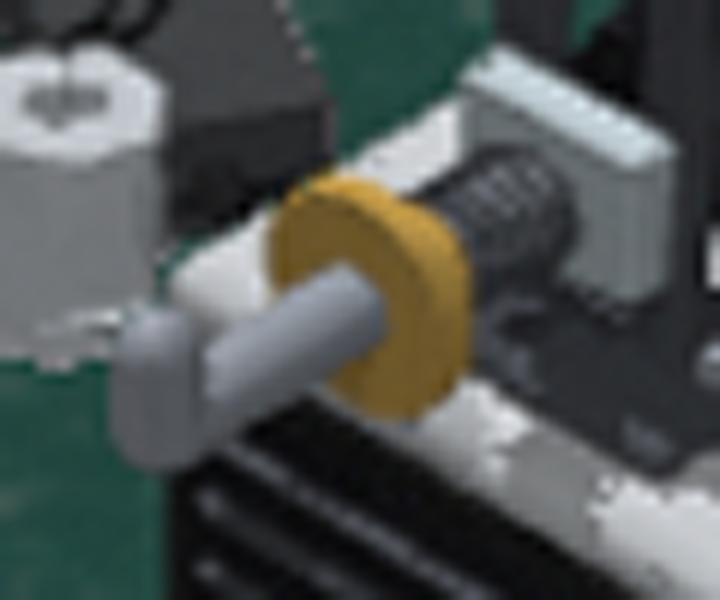

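View pics/z2.png

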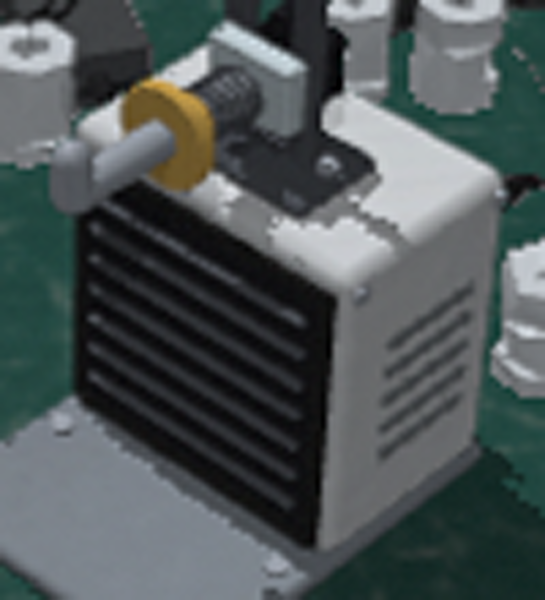

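```bash
cat > f2.py <<'E'
from fit import *
def T(c): return np.array([315,175])+(np.array(c)+.5)/7.5-.5
def S(c): return np.array([310,190])+(np.array(c)+.5)/12-.5
def model(p):
    x,y,a,h,xp,w=p
    return W((x,y,a),[[-36,0,h+12],[-36,0,h+12],[0,0,h],[0,17,h],[0,-17,h],[xp,w,4],[xp,-w,4],[20,56,116],[20,-56,116]],0)
names=['top','scene','scene']+['top']*6
ob=[T((257,436)),S((160,354)),S((363,301)),T((209,272)),T((350,288)),T((22,515)),T((447,568)),T((50,185)),T((527,243))]
wt=np.array([1,1,1,.5,.5,1,1,.5,.5])
def f(p):
    m=model(p); return np.hstack([wt[i]*(proj(n,m[i])[0]-ob[i]) for i,n in enumerate(names)])
q=least_squares(f,[520,0,-.1,160,-80,56],x_scale=[1,1,.01,1,1,1]);print(q.x.round(3));print(q.fun.reshape(-1,2).round(2))
x,y,a,h,xp,w=q.x
print('nose xy',W((x,y,a),[[-36,0,0]],0))
P=(x,y,a); th=np.linspace(0,2*np.pi,40)
L=[np.c_[0*th,17*np.cos(th),h+17*np.sin(th)],np.c_[-36+6*np.cos(th),6*np.sin(th),0*th+h+12],[[-36,0,h],[30,0,h]],[[-36,6,h],[0,6,h]],[[-36,-6,h],[0,-6,h]],[[-36,0,h],[-36,0,h+18]],[[20,56,0],[20,56,120],[20,-56,120],[20,-56,0],[20,56,0]],[[xp,w,4],[xp,-w,4]]]
polys=[W(P,l,0) for l in L]
overlay('top','pics/top0.png',polys,(315,175,80,80),7.5,'pics/o_t2.png')
overlay('scene','pics/scene0.png',polys,(310,190,100,110),5.45,'pics/o_s2.png')
E
python3 f2.py
```

```text
[ 5.55109e+02 -5.95800e+00 -1.24000e-01  1.50051e+02 -4.58300e+01
  5.47700e+01]
[[ 0.24 -0.32]
 [ 0.4  -0.33]
 [-0.23  0.37]
 [-0.45  0.  ]
 [ 0.17  0.23]
 [ 0.06 -0.15]
 [ 0.02  0.16]
 [-0.38  0.21]
 [-0.32  0.44]]
nose xy [[519.38382112  -1.51426188   0.        ]]
```

```bash
sleep 1
```

```text
(no output)
```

View pics/o_t2.png

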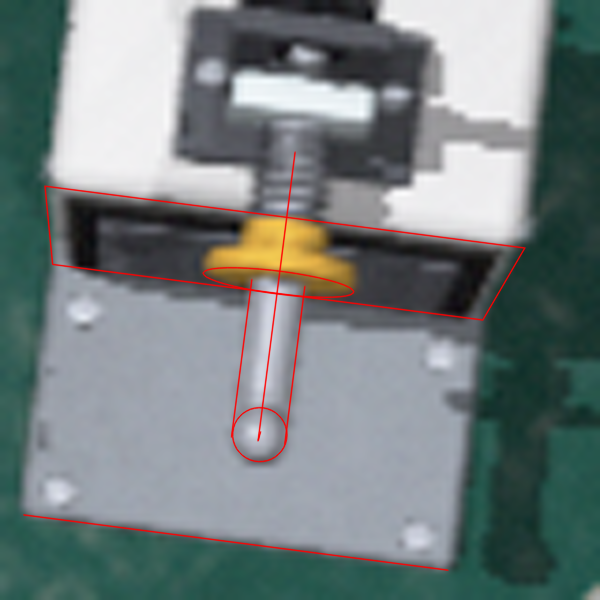

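View pics/o_s2.png

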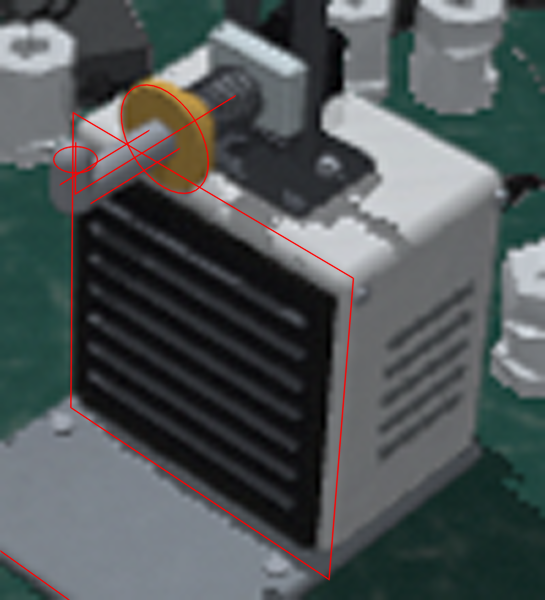

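```bash
python3 - <<'E'
from h import *
print('coupling',onplane('top',(296,266),46)); print('block',onplane('top',(434,185),45)); 
for p in [(320,292),(293,314),(255,336),(415,148)]: print('adp',p,onplane('top',p,26))
# mast top: front-right corner scene approx crop(365,45)/4+280,170 ; top view approx
print('mast',tri({'scene':(280+327/4,170+25/4),'top':(300+283/5,140+178/5)}))
print('tube',onplane('top',(155,145),100))
E
cat > mv.py <<'E'
import sys,json,numpy as np,os
from scipy.spatial.transform import Rotation as R
F='cmd.json'
if not os.path.exists(F):
    json.dump([182.139,597.853,231.279,-0.2957],open(F,'w'))
def get(): return json.load(open(F))
def rel(t,c=None):
    """tool-down: target (x,y,z,yaw) from commanded c -> shift/turn entries"""
    c=c or get(); d=np.array(t[:3])-c[:3]; a=c[3]
    tz=np.array([np.cos(a),np.sin(a),0]); ty=np.array([-np.sin(a),np.cos(a),0])
    s=np.array([-d[2],d@ty,d@tz])/250
    return [list(s.round(3)+0.),round(-(t[3]-a)/(np.pi/4),3)]
def commit(e):  # entries of last row -> new commanded
    c=get();a=c[3];s=np.array(e[0])*250
    tz=np.array([np.cos(a),np.sin(a),0]); ty=np.array([-np.sin(a),np.cos(a),0])
    p=np.array(c[:3])+[0,0,-s[0]]+s[1]*ty+s[2]*tz
    n=[*p.round(3).tolist(),a-e[1]*np.pi/4]; json.dump(n,open(F,'w')); return n
E
python3 - <<'E'
from mv import *
print(rel((374,412,262,-.11)),rel((566,226,262,.075)))
E
```

```text
coupling [469.69583737  92.4962784   46.        ]
block [ 622.90465705 -163.627025     45.        ]
adp (320, 292) [422.56578634  48.22581881  26.        ]
adp (293, 314) [381.47918294  98.12716056  26.        ]
adp (255, 336) [340.54874665 168.06246636  26.        ]
adp (415, 148) [ 698.37849734 -131.51088275   26.        ]
mast (array([606.69671286, -11.14131065, 197.32357242]), np.float64(2.128964466305939))
tube [682.10302776 345.08865197 100.        ]
[[np.float64(-0.123), np.float64(-0.488), np.float64(0.951)], -0.236] [[np.float64(-0.123), np.float64(-0.975), np.float64(1.902)], -0.472]
```

Call:
play_rows --plan '[[[-0.123, -0.488, 0.951], [-0.236, 0, 0], 85], [[-0.123, -0.488, 0.951], [-0.236, 0, 0], 85], [[-0.123, -0.488, 0.951], [-0.236, 0, 0], 85], [[-0.123, -0.488, 0.951], [-0.236, 0, 0], 85], [[-0.123, -0.488, 0.951], [-0.236, 0, 0], 85], [[-0.123, -0.488, 0.951], [-0.236, 0, 0], 85], [[-0.123, -0.488, 0.951], [-0.236, 0, 0], 85], [[-0.123, -0.488, 0.951], [-0.236, 0, 0], 85], [[-0.123, -0.488, 0.951], [-0.236, 0, 0], 85]]' --squeeze 40

```text
time_s: 1.0
position: [372.5, 413.0, 261.5]
ee_rot: [0.084, 1.57, -0.085]
ft_force: [-0.5, 0.6, 0.0]
grip_width: 84.9
```

```bash
cat > st.py <<'E'
from mv import *
from rig import arm
def st():
    s=arm.state(); M=R.from_rotvec(s['ee_rot']).as_matrix()
    print('t',round(s['time_s'],2),'pos',np.round(s['position'],1),'yaw',round(np.arctan2(M[1,2],M[0,2]),4),'down',M[:,0].round(4)[:2],'F',np.round(s['ft_force'],2),'M',np.round(s['moment'],2),'w',round(s['grip_width'],1))
    return s
E
python3 - <<'E'
from st import *
print(commit([[-.123,-.488,.951],-.236])); st()
print(rel((566,226,262,.075)))
E
```

```text
[374.018, 411.865, 262.029, -0.11034603343820223]
t 1.0 pos [372.5 413.  261.5] yaw -0.1079 down [-0.0012 -0.0003] F [-0.53  0.58  0.01] M [0.   0.   0.08] w 84.9
[[np.float64(0.0), np.float64(-0.654), np.float64(0.845)], -0.236]
```

Call:
play_rows --plan '[[[0, -0.654, 0.845], [-0.236, 0, 0], 70], [[0, -0.654, 0.845], [-0.236, 0, 0], 70], [[0, -0.654, 0.845], [-0.236, 0, 0], 70], [[0, -0.654, 0.845], [-0.236, 0, 0], 70], [[0, -0.654, 0.845], [-0.236, 0, 0], 70], [[0, -0.654, 0.845], [-0.236, 0, 0], 70], [[0, -0.654, 0.845], [-0.236, 0, 0], 70], [[0, -0.654, 0.845], [-0.236, 0, 0], 70], [[0, -0.654, 0.845], [-0.236, 0, 0], 70]]'

```text
time_s: 1.9
position: [564.6, 228.7, 261.7]
ee_rot: [-0.061, 1.571, 0.063]
ft_force: [-0.5, -0.2, 0.1]
grip_width: 70.0
```

```bash
python3 - <<'E'
from st import *
print(commit([[0,-.654,.845],-.236])); st()
print(rel((565.7,225.5,190,.075)),rel((565.7,225.5,141,.075)))
from h import snap
snap('scene','s1',(150,60,200,150),4)
snap('top','t1',(150,130,160,120),5)
E
```

```text
[565.978, 226.096, 262.029, 0.07500793312359555]
t 1.9 pos [564.6 228.7 261.7] yaw 0.0788 down [-0.0012  0.0008] F [-0.52 -0.15  0.05] M [-0.01  0.01  0.01] w 70.0
[[np.float64(0.288), np.float64(-0.002), np.float64(-0.001)], 0.0] [[np.float64(0.484), np.float64(-0.002), np.float64(-0.001)], 0.0]
```

View pics/s1.png

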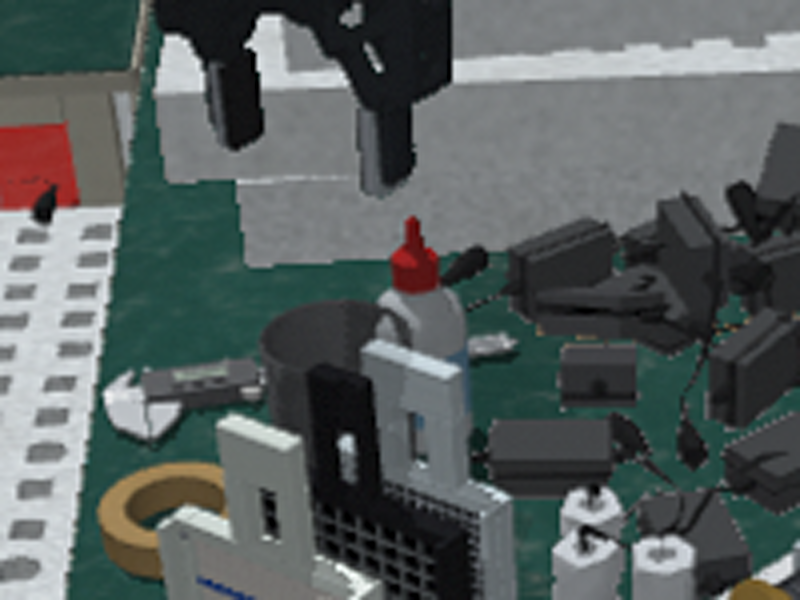

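View pics/t1.png

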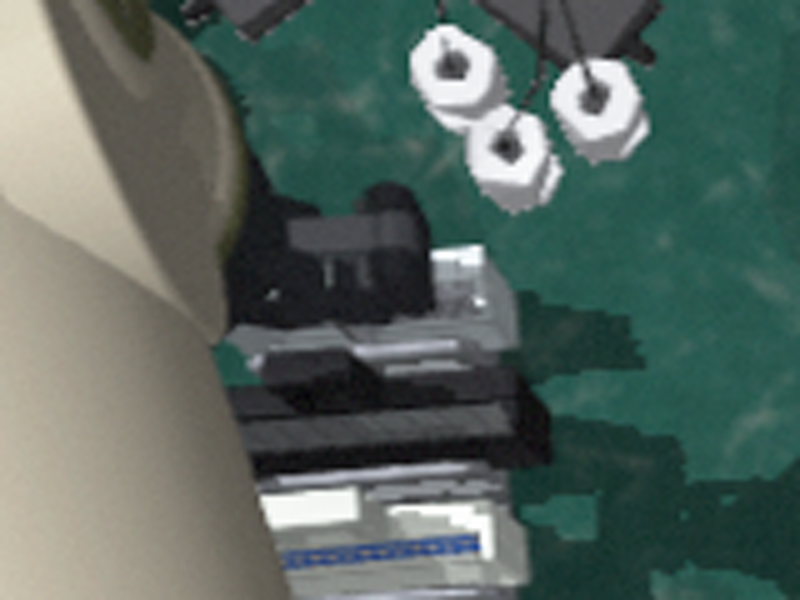

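```bash
python3 - <<'E'
from st import *
from h import *
s=st(); p=np.array(s['position'])
for dz in (0,8):
  for k in(42,-42): print(dz,k,(proj('scene',p+[0,k,dz])[0]-[150,60])*4)
E
```

```text
t 2.0 pos [564.8 228.3 262. ] yaw 0.0786 down [-0.0005  0.0007] F [-0.08  0.18 -0.23] M [0.03 0.   0.04] w 69.6
0 42 [245.56340206 150.04958153]
0 -42 [392.03895011 206.7414072 ]
8 42 [243.33279117 132.14666488]
8 -42 [390.51605677 188.35082513]
```

Call:
play_rows --plan '[[[0.1, -0.002, 0], [0, 0, 0], 60], [[0.2, -0.002, 0], [0, 0, 0], 60], [[0.28, -0.002, 0], [0, 0, 0], 60], [[0.288, -0.002, 0], [0, 0, 0], 60], [[0.288, -0.002, 0], [0, 0, 0], 60]]'

```text
time_s: 2.5
position: [565.4, 226.4, 190.2]
ee_rot: [-0.06, 1.571, 0.06]
ft_force: [0.6, 0.4, 1.1]
grip_width: 59.9
```

```bash
python3 - <<'E'
from st import *
print(commit([[.288,-.002,0],0])); st()
from h import snap
snap('scene','s2',(190,90,120,90),6)
snap('top','t2',(150,130,160,120),5)
E
```

```text
[566.015, 225.597, 190.029, 0.07500793312359555]
t 2.5 pos [565.4 226.4 190.2] yaw 0.0764 down [-0.0007 -0.0001] F [0.58 0.43 1.11] M [-0.03 -0.03 -0.05] w 59.9
```

View pics/s2.png

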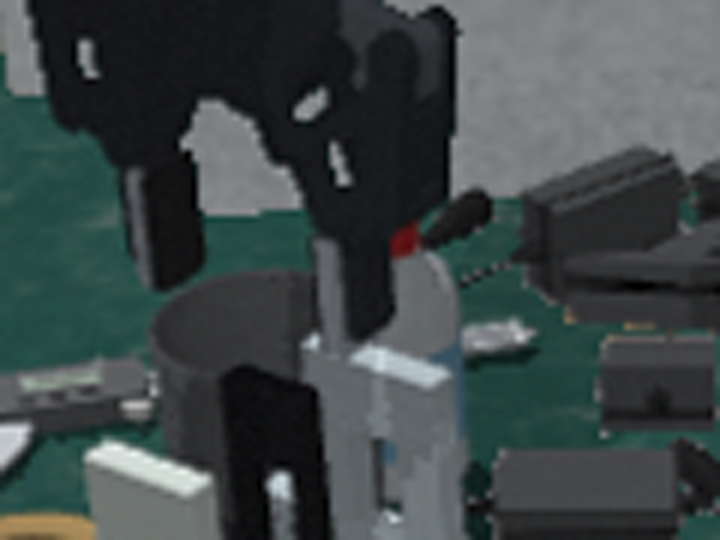

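View pics/t2.png

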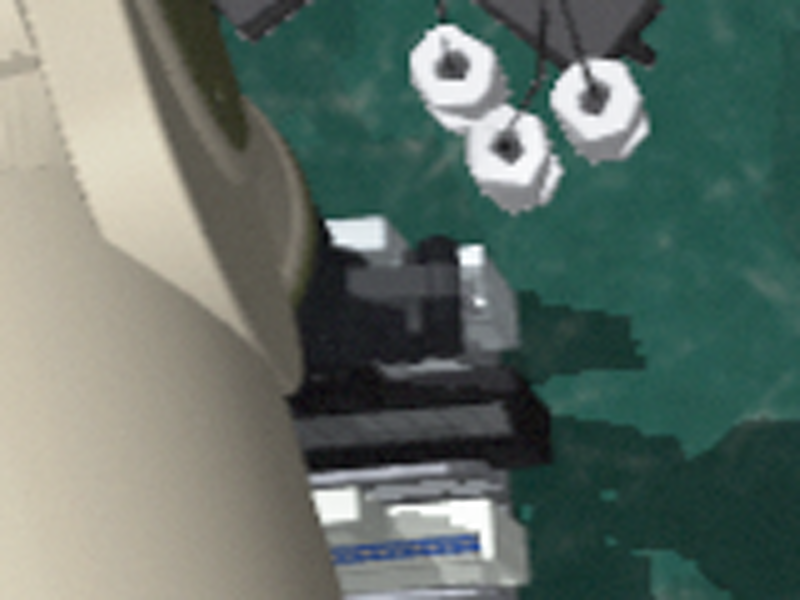

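Call:
play_rows --plan '[[[0.06, 0, 0], [0, 0, 0], 60], [[0.12, 0, 0], [0, 0, 0], 60], [[0.18, 0, 0], [0, 0, 0], 60], [[0.194, 0, 0], [0, 0, 0], 60], [[0.194, 0, 0], [0, 0, 0], 50], [[0.194, 0, 0], [0, 0, 0], 20], [[0.194, 0, 0], [0, 0, 0], 20], [[0.194, 0, 0], [0, 0, 0], 20], [[0.194, 0, 0], [0, 0, 0], 20], [[0.194, 0, 0], [0, 0, 0], 20]]' --squeeze 60

```text
time_s: 3.6
position: [566.6, 226.1, 142.5]
ee_rot: [-0.058, 1.568, 0.06]
ft_force: [0.5, 1.6, 5.8]
grip_width: 28.7
```

```bash
python3 - <<'E'
from st import *
print(commit([[.194,0,0],0])); st()
print(rel((566.0,225.6,215,.075)))
E
```

```text
[566.015, 225.597, 141.529, 0.07500793312359555]
t 3.6 pos [566.6 226.1 142.5] yaw 0.0752 down [0.0017 0.0011] F [0.46 1.59 5.76] M [ 0.17 -0.01 -0.02] w 28.7
[[np.float64(-0.294), np.float64(0.0), np.float64(0.0)], 0.0]
```

Call:
play_rows --plan '[[[-0.02, 0, 0], [0, 0, 0], 20], [[-0.08, 0, 0], [0, 0, 0], 20], [[-0.16, 0, 0], [0, 0, 0], 20], [[-0.24, 0, 0], [0, 0, 0], 20], [[-0.3, 0, 0], [0, 0, 0], 20], [[-0.32, 0, 0], [0, 0, 0], 20], [[-0.32, 0, 0], [0, 0, 0], 20]]'

```text
time_s: 4.3
position: [566.3, 225.5, 222.5]
ee_rot: [-0.058, 1.569, 0.059]
ft_force: [0.3, -0.1, -2.4]
grip_width: 29.2
```

```bash
python3 - <<'E'
from st import *
print(commit([[-.32,0,0],0])); st()
from h import snap
snap('scene','s3',(160,60,200,150),4)
print(rel((500,130,222,-.03)))
E
```

```text
[566.015, 225.597, 221.529, 0.07500793312359555]
t 4.3 pos [566.3 225.5 222.5] yaw 0.0747 down [0.0011 0.0005] F [ 0.31 -0.08 -2.38] M [-0.03 -0.03  0.01] w 29.2
[[np.float64(-0.002), np.float64(-0.362), np.float64(-0.292)], 0.134]
```

View pics/s3.png

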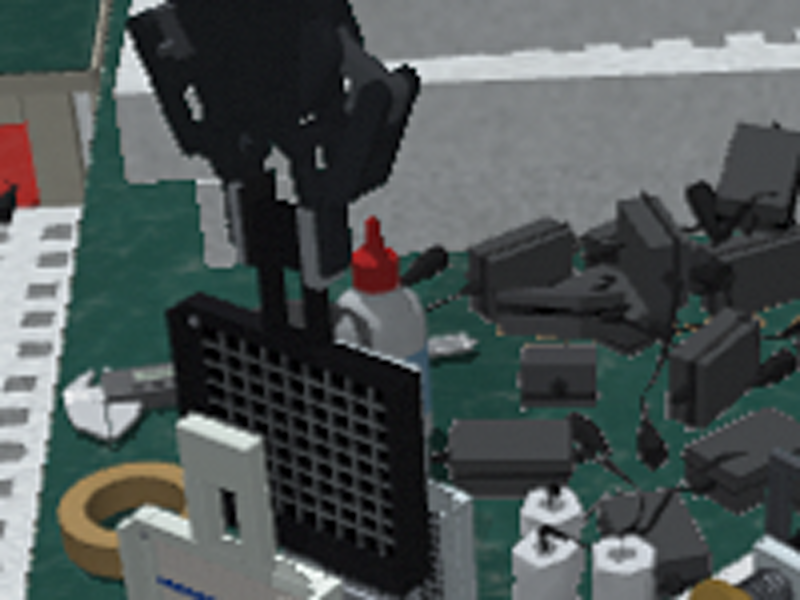

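```bash
python3 - <<'E'
from st import *
for t in [(566,106,247,0),(486,104,247,-.05),(486,2.7,240,-.124)]: print(rel(t))
E
```

```text
[[np.float64(-0.102), np.float64(-0.477), np.float64(-0.036)], 0.096]
[[np.float64(-0.102), np.float64(-0.461), np.float64(-0.356)], 0.159]
[[np.float64(-0.074), np.float64(-0.865), np.float64(-0.386)], 0.253]
```

Call:
play_rows --plan '[[[-0.09, -0.05, -0.004], [0.02, 0, 0], 20], [[-0.102, -0.17, -0.012], [0.04, 0, 0], 20], [[-0.102, -0.29, -0.022], [0.06, 0, 0], 20], [[-0.102, -0.41, -0.032], [0.09, 0, 0], 20], [[-0.102, -0.477, -0.036], [0.096, 0, 0], 20], [[-0.102, -0.477, -0.1], [0.11, 0, 0], 20], [[-0.102, -0.47, -0.22], [0.13, 0, 0], 20], [[-0.102, -0.461, -0.32], [0.15, 0, 0], 20], [[-0.102, -0.461, -0.356], [0.159, 0, 0], 20], [[-0.102, -0.461, -0.356], [0.159, 0, 0], 20]]'

```text
time_s: 5.35
position: [485.0, 104.5, 246.9]
ee_rot: [0.038, 1.571, -0.038]
ft_force: [0.6, -0.7, -1.9]
grip_width: 28.8
```

```bash
python3 - <<'E'
from st import *
print(commit([[-.102,-.461,-.356],.159])); st()
print(rel((486,2.7,215,-.124)))
E
```

```text
[485.902, 104.002, 247.029, -0.04987037485659873]
t 5.35 pos [485.  104.5 246.9] yaw -0.0484 down [-0.0005  0.0005] F [ 0.58 -0.66 -1.92] M [ 0.02 -0.04 -0.06] w 28.8
[[np.float64(0.128), np.float64(-0.405), np.float64(0.021)], 0.094]
```

Call:
play_rows --plan '[[[0.02, -0.08, 0.004], [0.02, 0, 0], 20], [[0.04, -0.18, 0.01], [0.04, 0, 0], 20], [[0.07, -0.28, 0.015], [0.06, 0, 0], 20], [[0.1, -0.37, 0.02], [0.08, 0, 0], 20], [[0.14, -0.405, 0.021], [0.094, 0, 0], 20], [[0.18, -0.405, 0.021], [0.094, 0, 0], 20], [[0.18, -0.405, 0.021], [0.094, 0, 0], 20], [[0.18, -0.405, 0.021], [0.094, 0, 0], 20]]'

```text
time_s: 6.15
position: [486.1, 4.0, 201.7]
ee_rot: [0.095, 1.57, -0.095]
ft_force: [-0.0, -0.4, -1.6]
grip_width: 28.9
```

```bash
python3 - <<'E'
from st import *
print(commit([[.18,-.405,.021],.094])); st()
from h import snap
snap('scene','s4',(260,120,160,120),5)
snap('top','t4',(280,160,130,100),6)
E
```

```text
[486.098, 2.616, 202.029, -0.12369780221595887]
t 6.15 pos [486.1   4.  201.7] yaw -0.1214 down [-0.001 -0.   ] F [-0.01 -0.42 -1.59] M [-0.01  0.    0.05] w 28.9
```

View pics/s4.png

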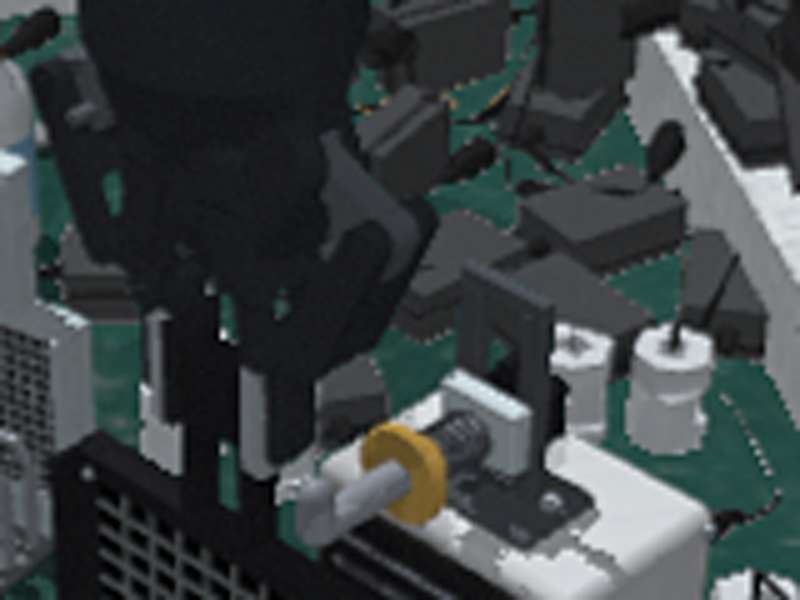

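View pics/t4.png

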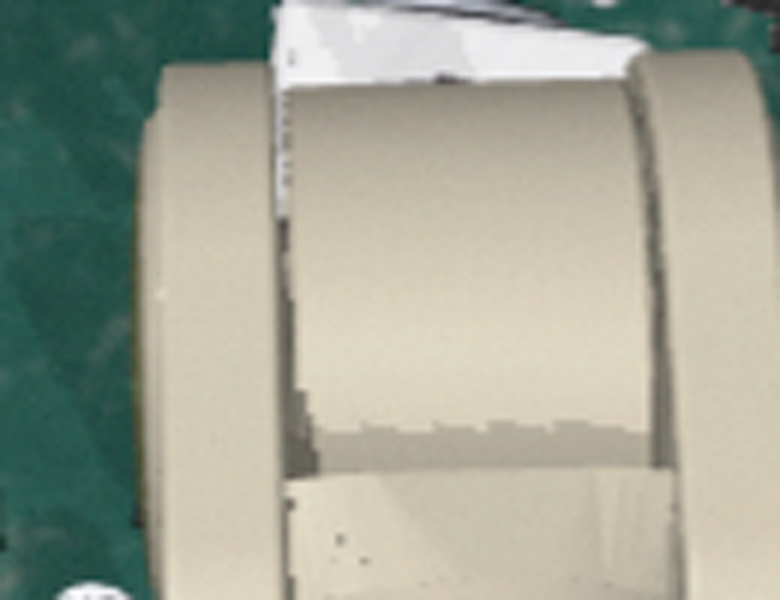

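```bash
cat > ov.py <<'E'
from fit import *
import sys
U=(555.109,-5.958,-.124,150.05)
def hookpolys(U=U):
    P=U[:3];h=U[3];th=np.linspace(0,2*np.pi,40)
    L=[np.c_[0*th,17*np.cos(th),h+17*np.sin(th)],np.c_[-36+6*np.cos(th),6*np.sin(th),0*th+h+12],[[-36,6,h],[0,6,h]],[[-36,-6,h],[0,-6,h]],[[-36,0,h-6],[-36,0,h+18]]]
    return [W(P,l,0) for l in L]
def casspolys(n,p,z0): return [W(p,l,z0) for l in pts(n)]
E
python3 - <<'E'
from ov import *
overlay('scene','pics/s4_full.png',hookpolys()+casspolys('carbon',(486.1,4.0,-.1214),65.2),(250,150,130,110),6,'pics/o4.png')
E
```

```text
(no output)
```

View pics/o4.png

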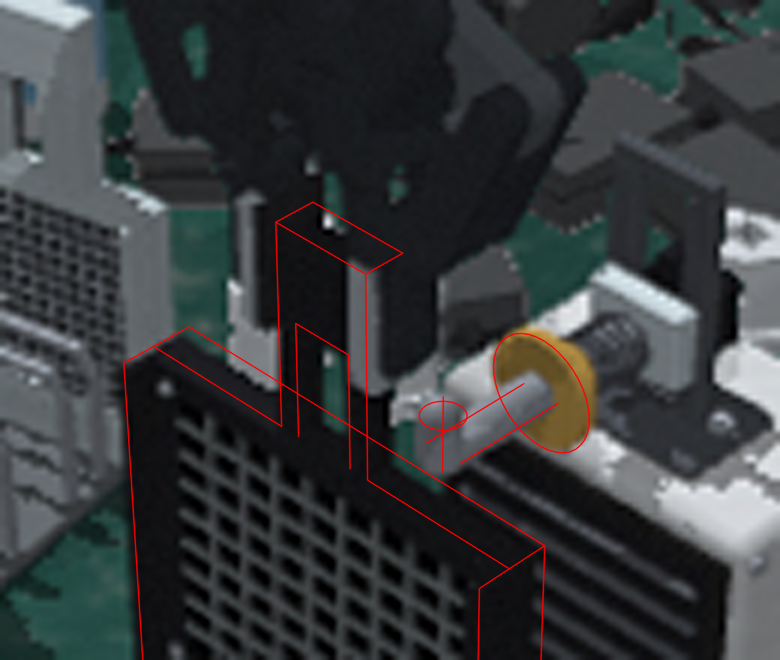

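Call:
play_rows --plan '[[[0.06, 0, 0], [0, 0, 0], 20], [[0.11, 0, 0], [0, 0, 0], 20], [[0.13, 0, 0], [0, 0, 0], 20], [[0.13, 0, 0], [0, 0, 0], 20], [[0.13, 0, 0], [0, 0, 0], 20], [[0.13, 0, 0], [0, 0, 0], 20]]'

```text
time_s: 6.85
position: [486.5, 2.6, 170.1]
ee_rot: [0.097, 1.568, -0.097]
ft_force: [-0.2, -0.4, -2.7]
grip_width: 28.5
```

```bash
python3 - <<'E'
from st import *
from ov import *
print(commit([[.13,0,0],0])); s=st()
p=s['position']
snap('scene','s5')
overlay('scene','pics/s5_full.png',hookpolys((555.1,-5.6,-.124,150.5))+casspolys('carbon',(p[0],p[1],-.1235),p[2]-136.5),(250,150,130,110),6,'pics/o5.png')
d=np.array(p[:2])-[555.1,-5.6]; print('unit xy',d@[.9923,-.1237],d@[.1237,.9923])
E
```

```text
[486.098, 2.616, 169.529, -0.12369780221595887]
t 6.85 pos [486.5   2.6 170.1] yaw -0.1238 down [0.001  0.0001] F [-0.19 -0.4  -2.68] M [-0.04 -0.01  0.04] w 28.5
unit xy -69.10988314831475 -0.3319910306831595
```

View pics/o5.png

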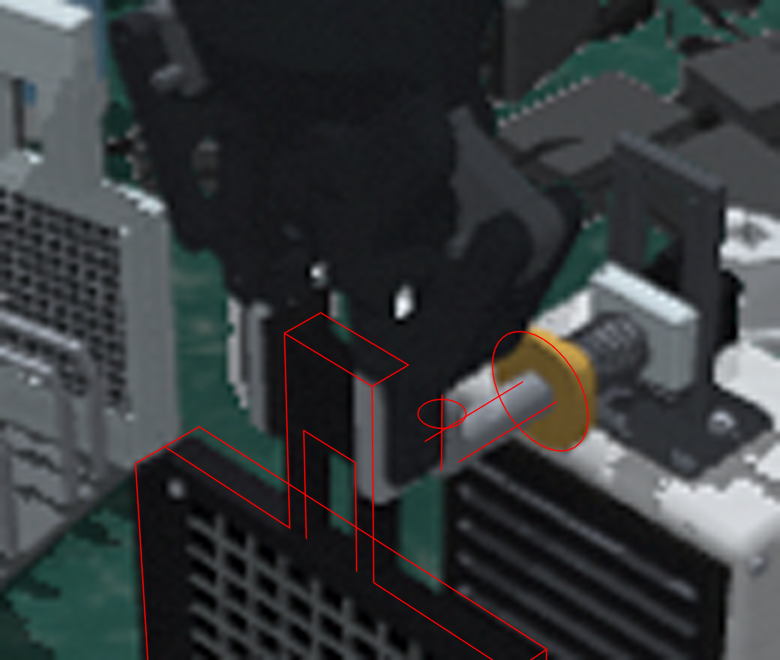

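Call:
play_rows --plan '[[[0, 0.001, 0.03], [0, 0, 0], 20], [[0, 0.001, 0.06], [0, 0, 0], 20], [[0, 0.001, 0.09], [0, 0, 0], 20], [[0, 0.001, 0.12], [0, 0, 0], 20], [[0, 0.001, 0.12], [0, 0, 0], 20], [[0, 0.001, 0.12], [0, 0, 0], 20]]'

```text
time_s: 7.5
position: [515.9, -1.0, 169.3]
ee_rot: [0.097, 1.569, -0.098]
ft_force: [0.0, 0.2, -2.0]
grip_width: 28.5
```

```bash
cat >> st.py <<'E'
def unit(p): 
    d=np.array(p[:2])-[555.1,-5.6]; print('unit xy',round(d@[.9923,-.1237],1),round(d@[.1237,.9923],1))
E
python3 - <<'E'
from st import *
print(commit([[0,.001,.12],0])); s=st(); unit(s['position'])
from h import snap
snap('scene','s6',(270,140,120,90),6)
E
```

```text
[515.9, -0.837, 169.529, -0.12369780221595887]
t 7.5 pos [515.9  -1.  169.3] yaw -0.124 down [-0.0007 -0.0004] F [ 0.02  0.22 -1.96] M [0.01 0.04 0.02] w 28.5
unit xy -39.4 -0.3
```

View pics/s6.png

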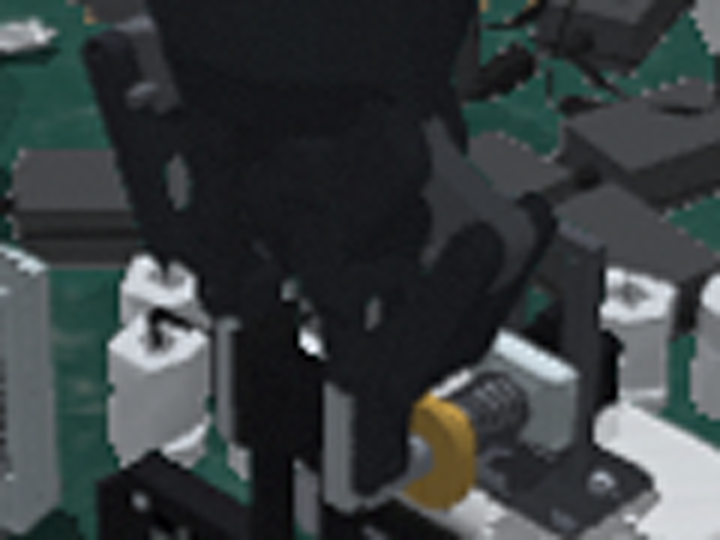

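Call:
play_rows --plan '[[[0, 0.001, 0.03], [0, 0, 0], 20], [[0, 0.001, 0.06], [0, 0, 0], 20], [[0, 0.001, 0.09], [0, 0, 0], 20], [[0, 0.001, 0.09], [0, 0, 0], 20], [[0, 0.001, 0.09], [0, 0, 0], 20], [[0, 0.001, 0.09], [0, 0, 0], 20]]'

```text
time_s: 8.15
position: [538.0, -3.4, 169.4]
ee_rot: [0.097, 1.569, -0.097]
ft_force: [-0.6, -0.0, -2.4]
grip_width: 29.1
```

```bash

python3 - <<'E'
from st import *
print(commit([[0,.001,.09],0])); s=st(); unit(s['position'])
from h import snap
snap('scene','s7',(270,140,120,90),6)
E
```

```text
[538.259, -3.365, 169.529, -0.12369780221595887]
t 8.15 pos [538.   -3.4 169.4] yaw -0.1238 down [-0.0005 -0.0001] F [-0.6  -0.03 -2.37] M [-0.06 -0.01 -0.03] w 29.1
unit xy -17.2 0.0
```

View pics/s7.png

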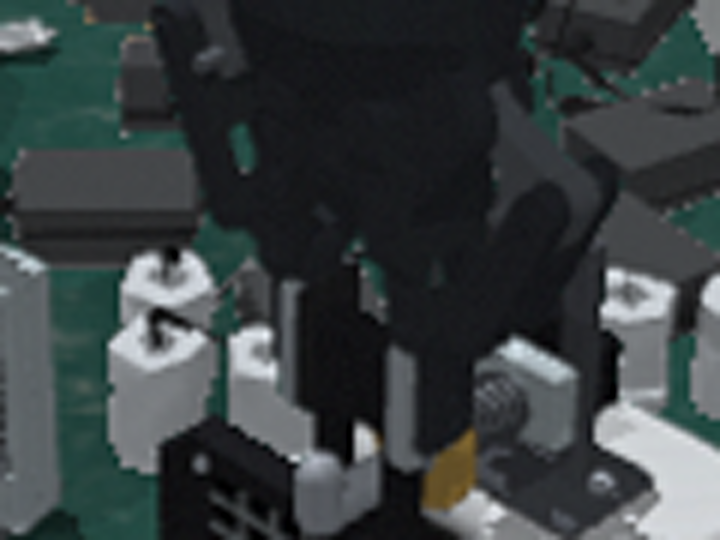

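Call:
play_rows --plan '[[[0.02, 0, 0], [0, 0, 0], 20], [[0.04, 0, 0], [0, 0, 0], 20], [[0.056, 0, 0], [0, 0, 0], 20], [[0.06, 0, 0], [0, 0, 0], 20], [[0.06, 0, 0], [0, 0, 0], 20]]'

```text
time_s: 8.7
position: [538.1, -3.4, 154.4]
ee_rot: [0.097, 1.569, -0.097]
ft_force: [-0.3, -0.5, -2.8]
grip_width: 28.9
```

Call:
play_rows --plan '[[[0.004, 0, 0], [0, 0, 0], 20], [[0.008, 0, 0], [0, 0, 0], 20], [[0.008, 0, 0], [0, 0, 0], 20]]'

```text
time_s: 9.0
position: [538.4, -3.4, 153.9]
ee_rot: [0.098, 1.568, -0.097]
ft_force: [-5.7, 0.4, 8.5]
grip_width: 28.8
```

Call:
play_rows --plan '[[[-0.004, 0, 0], [0, 0, 0], 20], [[-0.004, 0, 0], [0, 0, 0], 60], [[-0.004, 0, 0], [0, 0, 0], 60], [[-0.004, 0, 0], [0, 0, 0], 60], [[-0.004, 0, 0], [0, 0, 0], 60]]'

```text
time_s: 9.5
position: [538.3, -3.4, 153.4]
ee_rot: [0.097, 1.569, -0.097]
ft_force: [0.7, -0.8, -0.2]
grip_width: 60.3
```

```bash

python3 - <<'E'
from st import *
commit([[.06,0,0],0]);commit([[.008,0,0],0]);print(commit([[-.004,0,0],0])); s=st(); unit(s['position'])
from h import snap
snap('scene','s8',(260,140,160,120),5)
E
```

```text
[538.259, -3.365, 153.529, -0.12369780221595887]
t 9.5 pos [538.3  -3.4 153.4] yaw -0.1238 down [-0.0001 -0.0001] F [ 0.7  -0.75 -0.2 ] M [ 0.03 -0.09  0.  ] w 60.3
unit xy -17.0 0.1
```

View pics/s8.png

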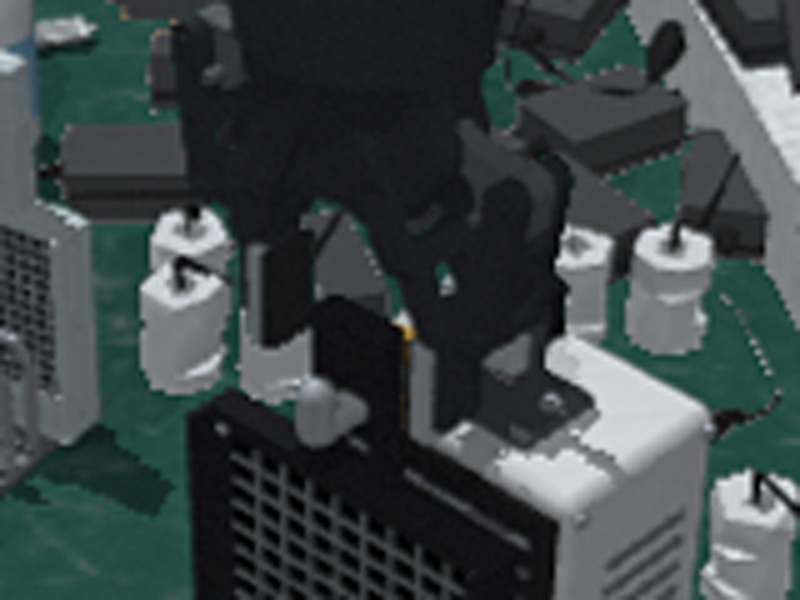

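```bash

python3 - <<'E'
from st import *
print(rel((519.3,228.7,245,.095)))
E
```

```text
[[np.float64(-0.366), np.float64(0.912), np.float64(-0.19)], -0.278]
```

Call:
play_rows --plan '[[[-0.04, 0, 0], [0, 0, 0], 60], [[-0.14, 0, 0], [0, 0, 0], 60], [[-0.28, 0, 0], [0, 0, 0], 60], [[-0.36, 0, 0], [0, 0, 0], 60], [[-0.36, 0, 0], [0, 0, 0], 60]]'

```text
time_s: 10.05
position: [540.0, -3.6, 247.8]
ee_rot: [0.098, 1.562, -0.096]
ft_force: [0.3, -1.2, 0.2]
grip_width: 60.1
```

```bash

python3 - <<'E'
from st import *
print(commit([[-.36,0,0],0])); s=st()
print(rel((519.3,228.7,230,.095)))
from h import snap
snap('scene','s9',(260,140,160,120),5)
snap('top','t9',(290,140,130,100),6)
E
```

```text
[538.259, -3.365, 243.529, -0.12369780221595887]
t 10.05 pos [540.   -3.6 247.8] yaw -0.124 down [0.0065 0.0008] F [ 0.28 -1.25  0.18] M [0.04 0.   0.  ] w 60.1
[[np.float64(0.054), np.float64(0.912), np.float64(-0.19)], -0.278]
```

View pics/s9.png

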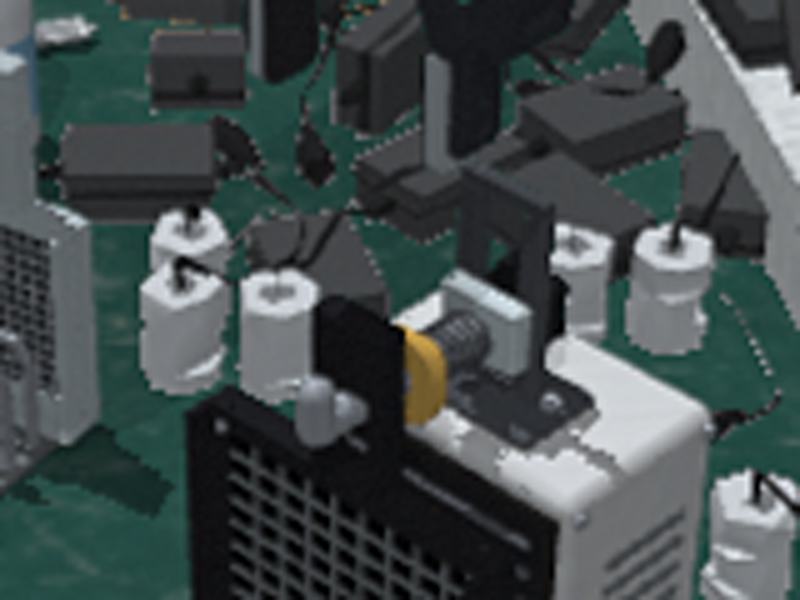

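Call:
play_rows --plan '[[[0, 0.12, -0.02], [-0.03, 0, 0], 65], [[0, 0.3, -0.06], [-0.09, 0, 0], 65], [[0, 0.5, -0.1], [-0.15, 0, 0], 65], [[0, 0.7, -0.14], [-0.21, 0, 0], 65], [[0, 0.85, -0.18], [-0.26, 0, 0], 65], [[0.02, 0.912, -0.19], [-0.278, 0, 0], 65], [[0.054, 0.912, -0.19], [-0.278, 0, 0], 65], [[0.054, 0.912, -0.19], [-0.278, 0, 0], 65], [[0.054, 0.912, -0.19], [-0.278, 0, 0], 65]]'

```text
time_s: 11.05
position: [519.5, 226.3, 229.4]
ee_rot: [-0.073, 1.571, 0.07]
ft_force: [1.2, 0.0, 0.8]
grip_width: 65.0
```

```bash

python3 - <<'E'
from st import *
print(commit([[.054,.912,-.19],-.278])); s=st()
print(rel((519.3,228.7,135.5,.095)))
from h import snap
snap('scene','s10',(160,100,160,120),5)
snap('top','t10',(160,150,150,115),5)
E
```

```text
[519.253, 228.754, 230.029, 0.09464288720853177]
t 11.05 pos [519.5 226.3 229.4] yaw 0.0911 down [-0.0011 -0.0015] F [1.15 0.02 0.8 ] M [-0.01 -0.03  0.04] w 65.0
[[np.float64(0.378), np.float64(0.0), np.float64(0.0)], -0.0]
```

View pics/s10.png

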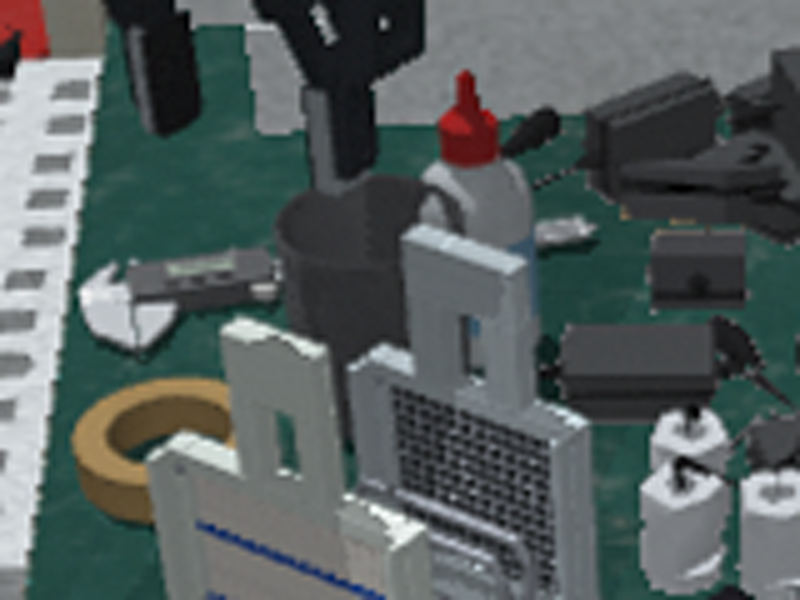

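View pics/t10.png

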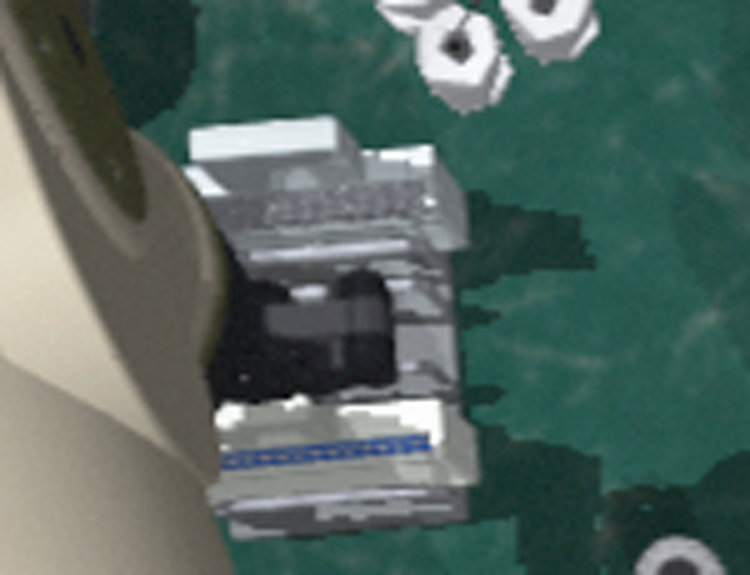

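Call:
play_rows --plan '[[[0.12, 0, 0], [0, 0, 0], 65], [[0.24, 0, 0], [0, 0, 0], 65], [[0.34, 0, 0], [0, 0, 0], 65], [[0.378, 0, 0], [0, 0, 0], 65], [[0.378, 0, 0], [0, 0, 0], 55], [[0.378, 0, 0], [0, 0, 0], 30], [[0.378, 0, 0], [0, 0, 0], 30], [[0.378, 0, 0], [0, 0, 0], 30], [[0.378, 0, 0], [0, 0, 0], 30], [[0.378, 0, 0], [0, 0, 0], 30]]'

```text
time_s: 12.15
position: [520.2, 229.2, 137.2]
ee_rot: [-0.073, 1.567, 0.075]
ft_force: [1.3, 0.2, 6.3]
grip_width: 39.0
```

```bash

python3 - <<'E'
from st import *
print(commit([[.378,0,0],0])); s=st()
E
```

```text
[519.253, 228.754, 135.529, 0.09464288720853177]
t 12.15 pos [520.2 229.2 137.2] yaw 0.0948 down [0.0027 0.0014] F [1.29 0.19 6.32] M [-0.26 -0.08 -0.02] w 39.0
```

Call:
play_rows --plan '[[[-0.02, 0, 0], [0, 0, 0], 30], [[-0.08, 0, 0], [0, 0, 0], 30], [[-0.16, 0, 0], [0, 0, 0], 30], [[-0.24, 0, 0], [0, 0, 0], 30], [[-0.3, 0, 0], [0, 0, 0], 30], [[-0.32, 0, 0], [0, 0, 0], 30], [[-0.32, 0, 0], [0, 0, 0], 30]]'

```text
time_s: 12.85
position: [519.4, 228.8, 216.0]
ee_rot: [-0.074, 1.569, 0.075]
ft_force: [-0.4, 0.3, -0.7]
grip_width: 38.7
```

```bash

python3 - <<'E'
from st import *
print(commit([[-.32,0,0],0])); s=st()
print(rel((486,110,214,0)),rel((480,3.5,205,-.124)))
from h import snap
snap('scene','s11',(160,60,200,150),4)
E
```

```text
[519.253, 228.754, 215.529, 0.09464288720853177]
t 12.85 pos [519.4 228.8 216. ] yaw 0.0946 down [0.0007 0.0004] F [-0.43  0.3  -0.67] M [-0.02  0.01  0.02] w 38.7
[[np.float64(0.006), np.float64(-0.46), np.float64(-0.177)], 0.121] [[np.float64(0.042), np.float64(-0.882), np.float64(-0.241)], 0.278]
```

View pics/s11.png

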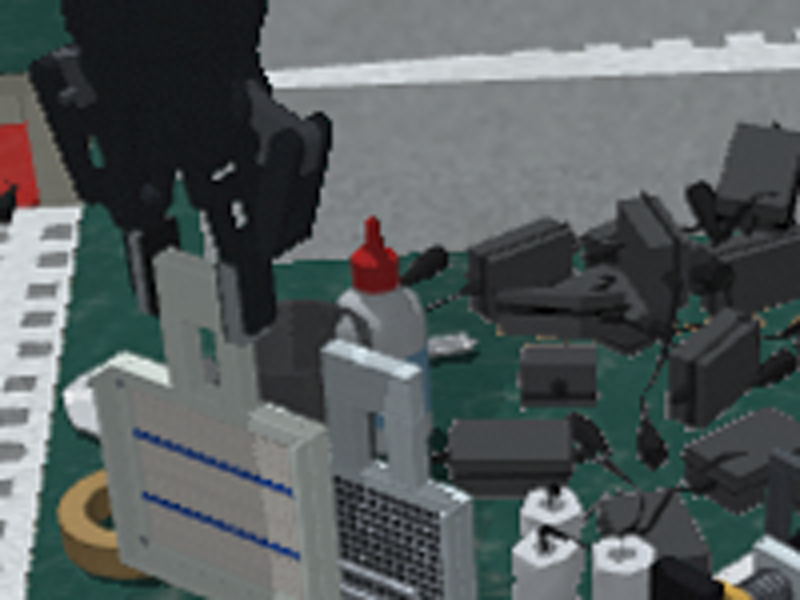

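Call:
play_rows --plan '[[[0, -0.05, -0.03], [0.01, 0, 0], 30], [[0.004, -0.15, -0.08], [0.04, 0, 0], 30], [[0.006, -0.27, -0.14], [0.07, 0, 0], 30], [[0.006, -0.39, -0.18], [0.1, 0, 0], 30], [[0.006, -0.51, -0.2], [0.14, 0, 0], 30], [[0.006, -0.63, -0.22], [0.18, 0, 0], 30], [[0.01, -0.75, -0.235], [0.23, 0, 0], 30], [[0.02, -0.84, -0.241], [0.265, 0, 0], 30], [[0.042, -0.882, -0.241], [0.278, 0, 0], 30], [[0.042, -0.882, -0.241], [0.278, 0, 0], 30]]'

```text
time_s: 13.9
position: [479.4, 2.2, 203.8]
ee_rot: [0.099, 1.57, -0.1]
ft_force: [0.3, 0.7, -1.5]
grip_width: 38.7
```

Call:
play_rows --plan '[[[0, 0, 0], [0, 0, 0], 30], [[0, 0, 0], [0, 0, 0], 30], [[0, 0, 0], [0, 0, 0], 30]]'

```text
time_s: 14.2
position: [480.2, 4.8, 205.0]
ee_rot: [0.095, 1.569, -0.095]
ft_force: [-0.0, -0.1, -0.9]
grip_width: 38.6
```

```bash

python3 - <<'E'
from st import *
from ov import *
print(commit([[.042,-.882,-.241],.278])); s=st(); p=s['position']; unit(p)
snap('scene','s12')
H=hookpolys((555.1,-5.6,-.124,151))
overlay('scene','pics/s12_full.png',H+casspolys('fine',(p[0],p[1],-.124),p[2]-137+6),(240,140,150,120),5,'pics/o12.png')
z0=151+6+13-153
c=W((555.1,-5.6,-.124),[[-17,0,0]],0)[0]
overlay('scene','pics/s9_full.png',H+casspolys('carbon',(c[0],c[1],-.124),z0),(260,170,150,120),5,'pics/o9.png')
E
```

```text
[480.11, 3.547, 205.029, -0.12369780221595887]
t 14.2 pos [480.2   4.8 205. ] yaw -0.1213 down [-0.0002  0.    ] F [-0.01 -0.12 -0.87] M [ 0.01 -0.01  0.01] w 38.6
unit xy -75.6 1.1
```

View pics/o12.png

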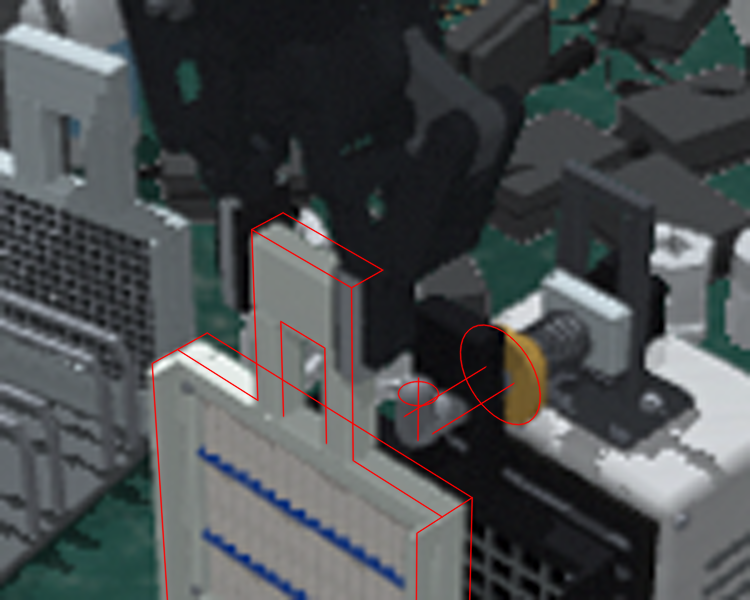

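View pics/o9.png

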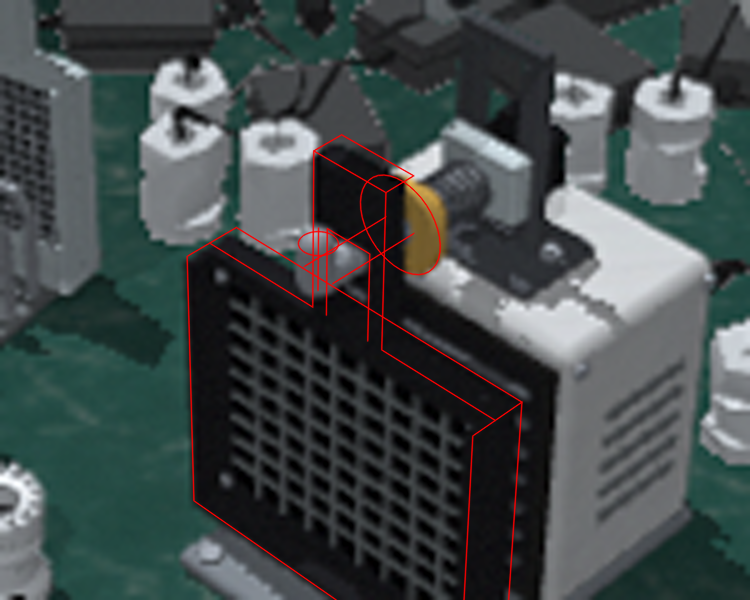

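```bash

python3 - <<'E'
import cv2,numpy as np
from ov import *
def bright(f,o):
    im=cv2.imread(f).astype(float); cv2.imwrite(o,np.clip(255*(im/255)**.5,0,255).astype(np.uint8))
bright('pics/s9_full.png','pics/b9.png'); bright('pics/s12_full.png','pics/b12.png')
def two(f,crop,s,polys,o):
    overlay('scene',f,polys,crop,s,o)
    x,y,w,h=crop;im=cv2.imread(f);a=cv2.resize(im[y:y+h,x:x+w],None,fx=s,fy=s,interpolation=cv2.INTER_CUBIC)
    cv2.imwrite(o,np.hstack([a,cv2.imread(o)]))
H=hookpolys((555.1,-5.6,-.124,151))
c=W((555.1,-5.6,-.124),[[-17,0,0]],0)[0]
two('pics/b9.png',(290,185,90,130),4.4,H+casspolys('carbon',(c[0],c[1],-.124),17),'pics/p9.png')
two('pics/b12.png',(260,170,80,120),5,H+casspolys('fine',(480.2,4.8,-.1213),205-131),'pics/p12.png')
E
```

```text
(no output)
```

View pics/p9.png

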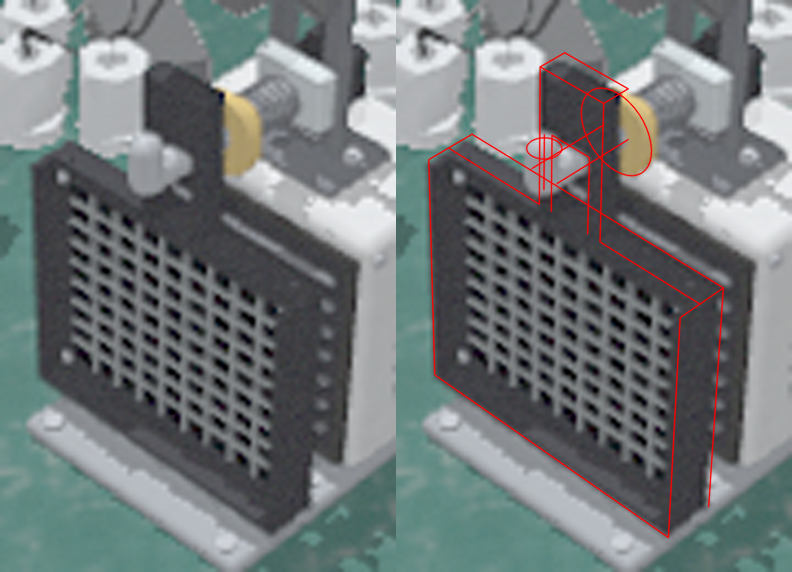

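View pics/p12.png

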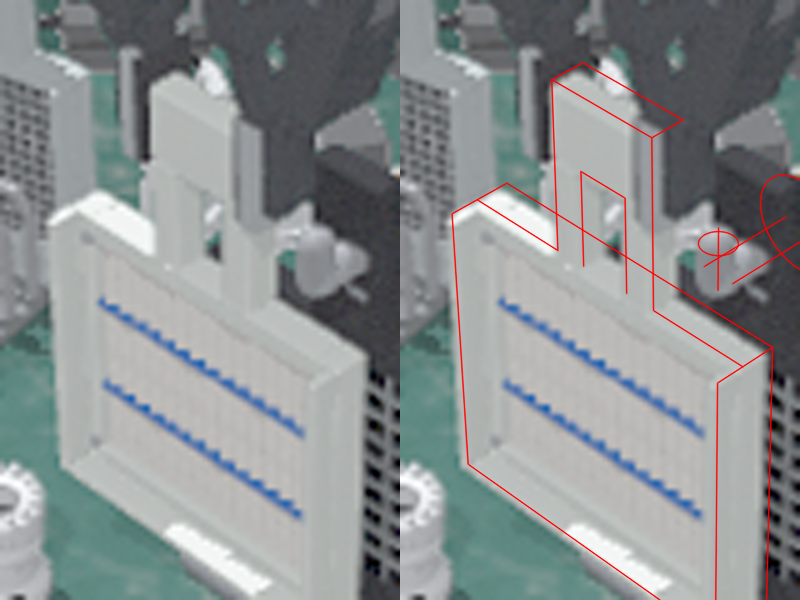

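Call:
play_rows --plan '[[[0.06, 0, 0], [0, 0, 0], 30], [[0.12, 0, 0], [0, 0, 0], 30], [[0.138, 0, 0], [0, 0, 0], 30], [[0.138, 0, 0], [0, 0, 0], 30], [[0.138, 0, 0], [0, 0, 0], 30], [[0.138, 0, 0], [0, 0, 0], 30]]'

```text
time_s: 14.85
position: [480.6, 3.6, 171.3]
ee_rot: [0.097, 1.567, -0.097]
ft_force: [-0.3, 0.5, -1.4]
grip_width: 39.3
```

```bash

cat > bt.py <<'E'
from ov import *
def two(name,crop,s,polys,o,raw=True):
    im=arm.read_camera('scene')[:,:,::-1].astype(float); f='pics/%s_b.png'%name; cv2.imwrite(f,np.clip(255*(im/255)**.5,0,255).astype(np.uint8))
    overlay('scene',f,polys,crop,s,o)
    x,y,w,h=crop;im=cv2.imread(f);a=cv2.resize(im[y:y+h,x:x+w],None,fx=s,fy=s,interpolation=cv2.INTER_CUBIC)
    cv2.imwrite(o,np.hstack([a,cv2.imread(o)]))
H=hookpolys((555.1,-5.6,-.124,151))
def cu(n,ux,uy=0,z0=None,yaw=-.124):
    c=W((555.1,-5.6,-.124),[[ux,uy,0]],0)[0]; return casspolys(n,(c[0],c[1],yaw),z0)
E
python3 - <<'E'
from st import *
from bt import *
print(commit([[.138,0,0],0])); s=st(); p=s['position']; unit(p)
two('s13',(270,185,80,120),5,casspolys('fine',(p[0],p[1],-.124),p[2]-131),'pics/p13.png')
E
```

```text
[480.11, 3.547, 170.529, -0.12369780221595887]
t 14.85 pos [480.6   3.6 171.3] yaw -0.1236 down [0.0012 0.0002] F [-0.3   0.49 -1.36] M [ 0.05 -0.01  0.01] w 39.3
unit xy -75.1 -0.0
```

View pics/p13.png

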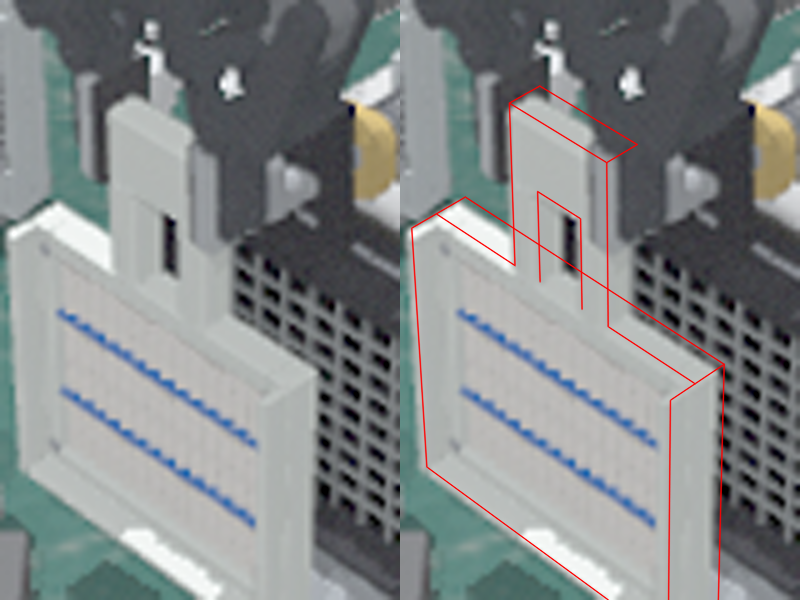

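Call:
play_rows --plan '[[[0, 0, 0.03], [0, 0, 0], 30], [[0, 0, 0.06], [0, 0, 0], 30], [[0, 0, 0.09], [0, 0, 0], 30], [[0, 0, 0.12], [0, 0, 0], 30], [[0, 0, 0.14], [0, 0, 0], 30], [[0, 0, 0.14], [0, 0, 0], 30]]'

```text
time_s: 15.5
position: [515.4, -1.0, 170.3]
ee_rot: [0.097, 1.569, -0.098]
ft_force: [-0.2, -0.1, -2.4]
grip_width: 38.9
```

```bash

python3 - <<'E'
from st import *
from bt import *
print(commit([[0,0,.14],0])); s=st(); p=s['position']; unit(p)
two('s14',(285,175,80,120),5,casspolys('fine',(p[0]-2,p[1]+.2,-.124),p[2]-131),'pics/p14.png')
E
```

```text
[514.843, -0.771, 170.529, -0.12369780221595887]
t 15.5 pos [515.4  -1.  170.3] yaw -0.124 down [-0.0003 -0.0006] F [-0.21 -0.09 -2.42] M [ 0.04  0.01 -0.01] w 38.9
unit xy -39.9 -0.3
```

View pics/p14.png

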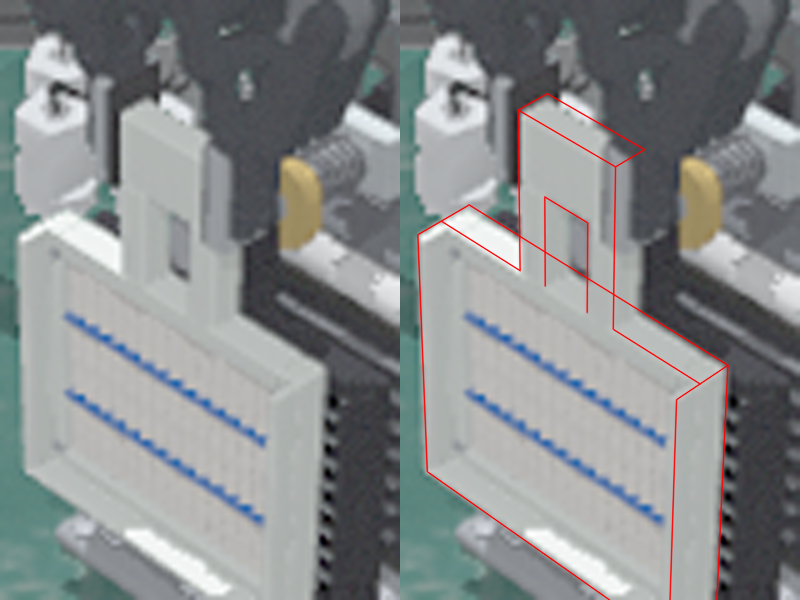

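Call:
play_rows --plan '[[[0, 0.001, 0.02], [0, 0, 0], 30], [[0, 0.001, 0.035], [0, 0, 0], 30], [[0, 0.001, 0.045], [0, 0, 0], 30], [[0, 0.001, 0.055], [0, 0, 0], 30], [[0, 0.001, 0.055], [0, 0, 0], 30]]'

```text
time_s: 16.05
position: [528.7, -2.3, 170.5]
ee_rot: [0.097, 1.569, -0.097]
ft_force: [-0.2, -0.1, -0.9]
grip_width: 38.7
```

Call:
play_rows --plan '[[[0, 0, 0.01], [0, 0, 0], 30], [[0, 0, 0.02], [0, 0, 0], 30], [[0, 0, 0.02], [0, 0, 0], 30]]'

```text
time_s: 16.35
position: [533.8, -2.9, 170.5]
ee_rot: [0.097, 1.568, -0.097]
ft_force: [0.2, 0.1, -2.0]
grip_width: 38.8
```

Call:
play_rows --plan '[[[0, 0, 0.01], [0, 0, 0], 30], [[0, 0, 0.016], [0, 0, 0], 30], [[0, 0, 0.016], [0, 0, 0], 30]]'

```text
time_s: 16.65
position: [537.7, -3.4, 170.5]
ee_rot: [0.097, 1.568, -0.097]
ft_force: [0.5, -0.5, -1.7]
grip_width: 38.7
```

```bash

python3 - <<'E'
from st import *
from bt import *
commit([[0,.001,.055],0]);commit([[0,0,.02],0]);print(commit([[0,0,.016],0])); s=st(); p=s['position']; unit(p)
two('s15',(290,170,80,120),5,cu('carbon',-6,0,17.4)+H,'pics/p15.png')
E
```

```text
[537.45, -3.33, 170.529, -0.12369780221595887]
t 16.65 pos [537.7  -3.4 170.5] yaw -0.1238 down [ 0.0002 -0.0002] F [ 0.45 -0.54 -1.68] M [-0.    0.02 -0.08] w 38.7
unit xy -17.6 0.0
```

View pics/p15.png

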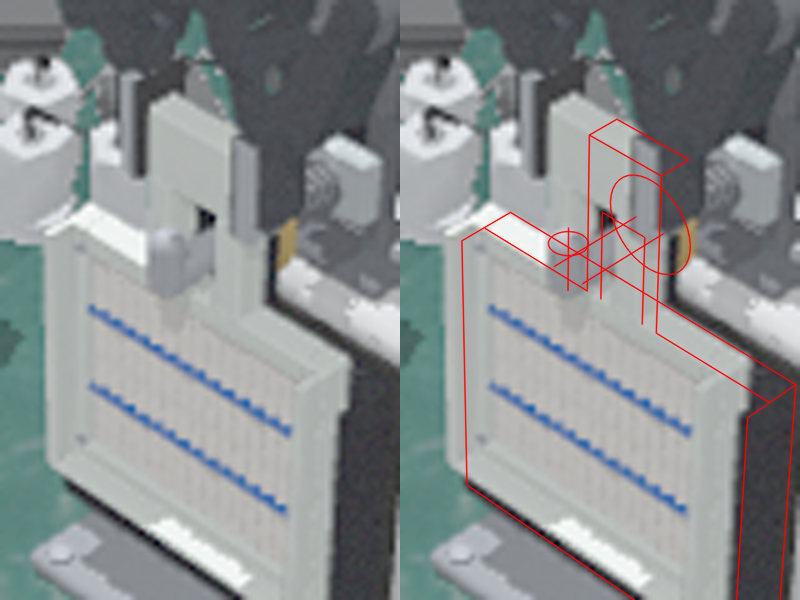

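Call:
play_rows --plan '[[[0.02, 0, 0], [0, 0, 0], 30], [[0.04, 0, 0], [0, 0, 0], 30], [[0.052, 0, 0], [0, 0, 0], 30], [[0.056, 0, 0], [0, 0, 0], 30], [[0.056, 0, 0], [0, 0, 0], 30]]'

```text
time_s: 17.2
position: [537.3, -3.3, 156.3]
ee_rot: [0.097, 1.569, -0.097]
ft_force: [-0.2, 0.9, -0.8]
grip_width: 39.2
```

Call:
play_rows --plan '[[[0.004, 0, 0], [0, 0, 0], 30], [[0.008, 0, 0], [0, 0, 0], 30], [[0.008, 0, 0], [0, 0, 0], 30]]'

```text
time_s: 17.5
position: [537.7, -3.4, 155.2]
ee_rot: [0.097, 1.568, -0.097]
ft_force: [-2.2, -0.5, 3.2]
grip_width: 39.1
```

Call:
play_rows --plan '[[[0, 0, 0], [0, 0, 0], 60], [[0, 0, 0], [0, 0, 0], 60], [[0, 0, 0], [0, 0, 0], 60], [[-0.04, 0, 0], [0, 0, 0], 60], [[-0.12, 0, 0], [0, 0, 0], 60], [[-0.24, 0, 0], [0, 0, 0], 60], [[-0.34, 0, 0], [0, 0, 0], 60], [[-0.35, 0, 0], [0, 0, 0], 60], [[-0.35, 0, 0], [0, 0, 0], 60]]'

```text
time_s: 18.4
position: [537.9, -3.4, 243.2]
ee_rot: [0.098, 1.567, -0.097]
ft_force: [0.2, -0.5, -0.2]
grip_width: 59.8
```

```bash

python3 - <<'E'
from st import *
from bt import *
commit([[.056,0,0],0]);commit([[.008,0,0],0]);print(commit([[-.35,0,0],0])); s=st(); p=s['position']
two('s16',(290,170,80,120),5,cu('carbon',-6,0,17.4)+cu('fine',-18,0,17.4+6.5)+H,'pics/p16.png')
print(rel((610.5,227,225,.105)))
E
```

```text
[537.45, -3.33, 242.029, -0.12369780221595887]
t 18.4 pos [537.9  -3.4 243.2] yaw -0.1238 down [0.0021 0.0004] F [ 0.21 -0.49 -0.24] M [-0.    0.   -0.02] w 59.8
[[np.float64(0.068), np.float64(0.95), np.float64(0.176)], -0.291]
```

View pics/p16.png

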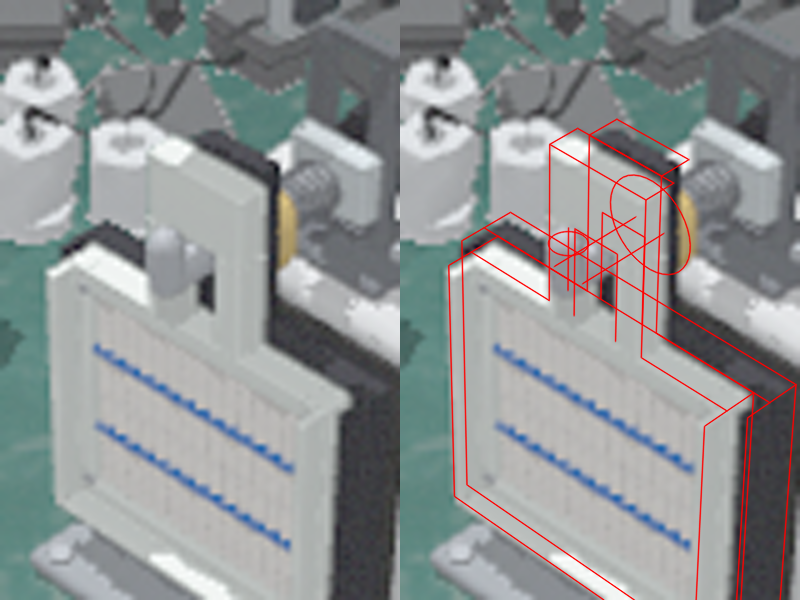

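```bash

python3 - <<'E'
from st import *
print(rel((610,227,225,.105)))
E
```

```text
[[np.float64(0.068), np.float64(0.95), np.float64(0.174)], -0.291]
```

Call:
play_rows --plan '[[[0, 0.12, 0.02], [-0.03, 0, 0], 75], [[0, 0.28, 0.05], [-0.08, 0, 0], 75], [[0, 0.46, 0.08], [-0.14, 0, 0], 75], [[0, 0.64, 0.12], [-0.2, 0, 0], 75], [[0, 0.8, 0.15], [-0.25, 0, 0], 75], [[0.02, 0.91, 0.17], [-0.28, 0, 0], 75], [[0.068, 0.95, 0.174], [-0.291, 0, 0], 75], [[0.068, 0.95, 0.174], [-0.291, 0, 0], 75], [[0.068, 0.95, 0.174], [-0.291, 0, 0], 75], [[0.068, 0.95, 0.174], [-0.291, 0, 0], 75]]'

```text
time_s: 19.45
position: [610.2, 224.8, 225.5]
ee_rot: [-0.081, 1.569, 0.079]
ft_force: [0.2, 0.5, -0.0]
grip_width: 75.1
```

```bash

python3 - <<'E'
from st import *
from bt import *
print(commit([[.068,.95,.174],-.291])); s=st(); p=s['position']
print(rel((610,227,128.5,.105)))
snap('top','t17',(160,150,150,115),5)
two('s17',(190,110,80,100),5,[],'pics/p17.png')
E
```

```text
[609.921, 226.988, 225.029, 0.10485306333269857]
t 19.45 pos [610.2 224.8 225.5] yaw 0.1018 down [ 0.0004 -0.0007] F [ 0.22  0.55 -0.04] M [-0.06  0.01 -0.01] w 75.1
[[np.float64(0.386), np.float64(0.0), np.float64(0.0)], -0.0]
```

View pics/t17.png

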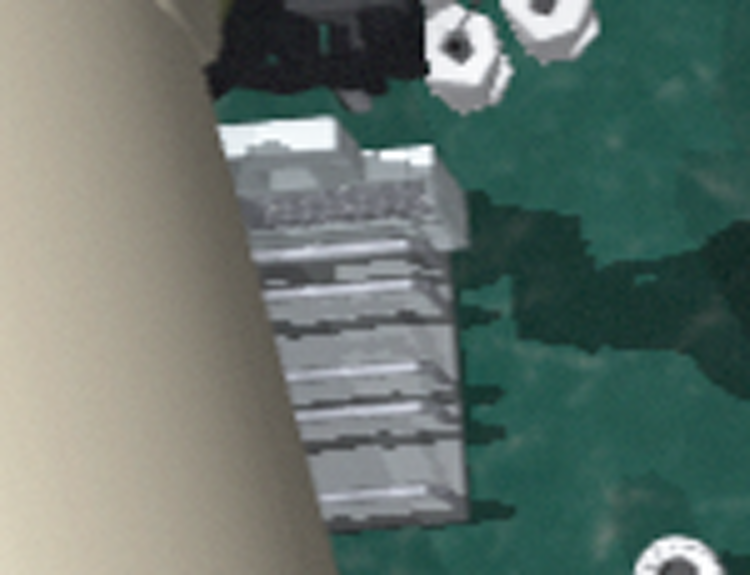

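View pics/p17.png

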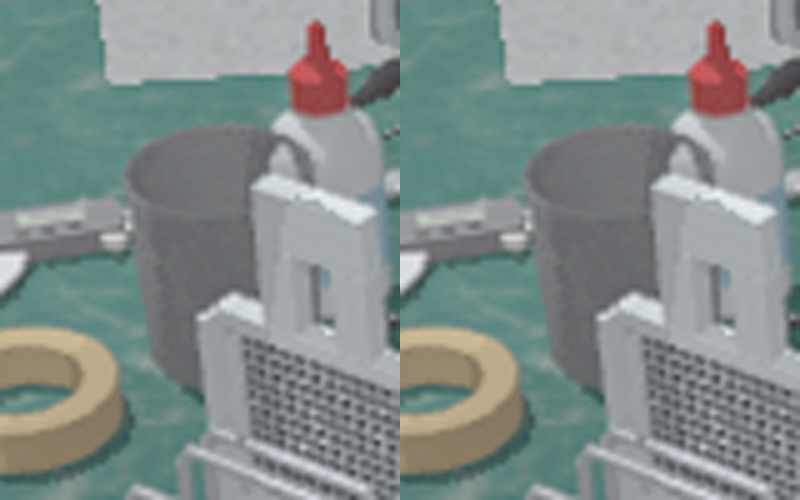

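Call:
play_rows --plan '[[[0.12, 0, 0], [0, 0, 0], 75], [[0.22, 0, 0], [0, 0, 0], 75], [[0.32, 0, 0], [0, 0, 0], 75], [[0.386, 0, 0], [0, 0, 0], 75], [[0.386, 0, 0], [0, 0, 0], 65], [[0.386, 0, 0], [0, 0, 0], 40], [[0.386, 0, 0], [0, 0, 0], 40], [[0.386, 0, 0], [0, 0, 0], 40], [[0.386, 0, 0], [0, 0, 0], 40], [[0.386, 0, 0], [0, 0, 0], 40]]' --squeeze 80

```text
time_s: 20.55
position: [610.8, 227.1, 130.0]
ee_rot: [-0.082, 1.567, 0.083]
ft_force: [0.0, -0.5, 6.1]
grip_width: 48.1
```

```bash

python3 - <<'E'
from st import *
from bt import *
print(commit([[.386,0,0],0])); s=st(); p=s['position']
two('s18',(190,90,80,100),5,casspolys('mesh',(p[0],p[1],.105),6),'pics/p18.png')
E
```

```text
[609.921, 226.988, 128.529, 0.10485306333269857]
t 20.55 pos [610.8 227.1 130. ] yaw 0.1048 down [0.0023 0.0008] F [ 0.  -0.5  6.1] M [-0.38  0.03 -0.05] w 48.1
```

View pics/p18.png

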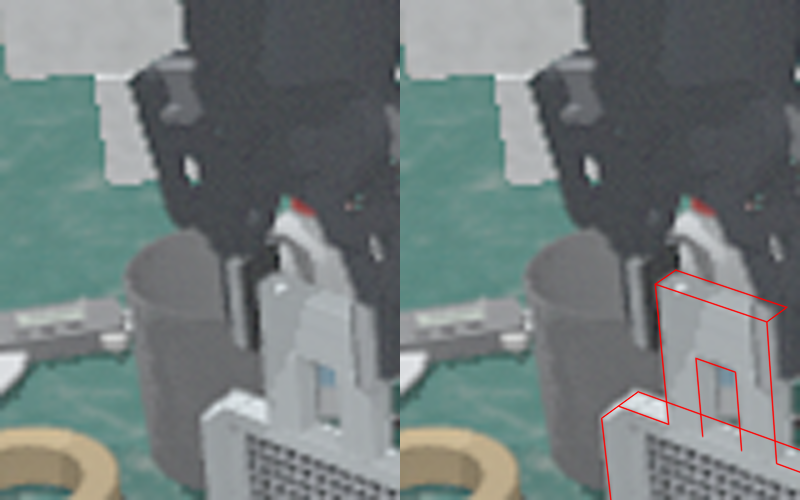

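Call:
play_rows --plan '[[[-0.02, 0, 0], [0, 0, 0], 40], [[-0.08, 0, 0], [0, 0, 0], 40], [[-0.16, 0, 0], [0, 0, 0], 40], [[-0.24, 0, 0], [0, 0, 0], 40], [[-0.3, 0, 0], [0, 0, 0], 40], [[-0.32, 0, 0], [0, 0, 0], 40], [[-0.32, 0, 0], [0, 0, 0], 40]]'

```text
time_s: 21.3
position: [610.2, 227.1, 209.3]
ee_rot: [-0.082, 1.568, 0.083]
ft_force: [-0.1, 0.1, -2.1]
grip_width: 48.3
```

```bash

python3 - <<'E'
from st import *
from bt import *
print(commit([[-.32,0,0],0])); s=st(); p=s['position']
print(rel((540,170,208,.05)),rel((480,120,208,0)))
two('s19',(190,60,80,110),5,casspolys('mesh',(p[0],p[1],.105),p[2]-124),'pics/p19.png')
E
```

```text
[609.921, 226.988, 208.529, 0.10485306333269857]
t 21.3 pos [610.2 227.1 209.3] yaw 0.1048 down [0.001  0.0005] F [-0.11  0.09 -2.14] M [-0.05  0.02  0.02] w 48.3
[[np.float64(0.002), np.float64(-0.197), np.float64(-0.302)], 0.07] [[np.float64(0.002), np.float64(-0.371), np.float64(-0.562)], 0.134]
```

View pics/p19.png

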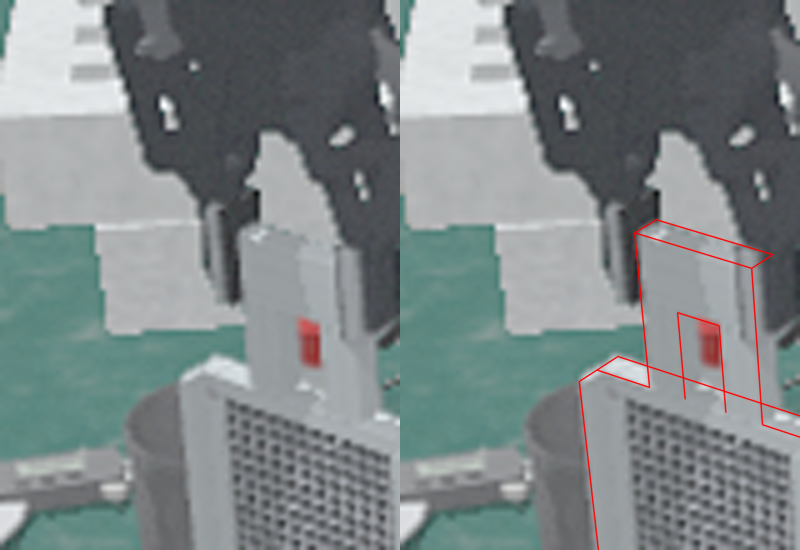

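Call:
play_rows --plan '[[[0, -0.03, -0.05], [0.01, 0, 0], 40], [[0, -0.1, -0.15], [0.03, 0, 0], 40], [[0, -0.17, -0.26], [0.06, 0, 0], 40], [[0, -0.24, -0.37], [0.09, 0, 0], 40], [[0, -0.31, -0.47], [0.115, 0, 0], 40], [[0, -0.36, -0.545], [0.13, 0, 0], 40], [[0, -0.371, -0.562], [0.134, 0, 0], 40], [[0, -0.371, -0.562], [0.134, 0, 0], 40]]'

```text
time_s: 22.15
position: [479.3, 119.7, 208.1]
ee_rot: [0.001, 1.572, -0.001]
ft_force: [0.5, 0.2, -2.6]
grip_width: 48.7
```

```bash

python3 - <<'E'
from st import *
print(commit([[0,-.371,-.562],.134])); s=st(); p=s['position']
print(rel((476,4.2,200,-.124)))
E
```

```text
[479.9, 120.043, 208.529, -0.00039029056255950045]
t 22.15 pos [479.3 119.7 208.1] yaw -0.001 down [-0.0009  0.0001] F [ 0.53  0.19 -2.55] M [ 0.02 -0.05  0.02] w 48.7
[[np.float64(0.034), np.float64(-0.463), np.float64(-0.015)], 0.157]
```

Call:
play_rows --plan '[[[0, -0.06, -0.002], [0.02, 0, 0], 40], [[0, -0.17, -0.005], [0.06, 0, 0], 40], [[0, -0.29, -0.01], [0.1, 0, 0], 40], [[0.02, -0.4, -0.013], [0.14, 0, 0], 40], [[0.05, -0.463, -0.015], [0.157, 0, 0], 40], [[0.1, -0.463, -0.015], [0.157, 0, 0], 40], [[0.15, -0.463, -0.015], [0.157, 0, 0], 40], [[0.15, -0.463, -0.015], [0.157, 0, 0], 40], [[0.15, -0.463, -0.015], [0.157, 0, 0], 40], [[0.15, -0.463, -0.015], [0.157, 0, 0], 40]]'

```text
time_s: 23.15
position: [476.4, 5.1, 171.3]
ee_rot: [0.096, 1.568, -0.096]
ft_force: [-0.0, -0.0, -1.8]
grip_width: 48.2
```

```bash

python3 - <<'E'
from st import *
from bt import *
print(commit([[.15,-.463,-.015],.157])); s=st(); p=s['position'];unit(p)
two('s20',(255,175,80,120),5,casspolys('mesh',(p[0],p[1],-.124),p[2]-124),'pics/p20.png')
E
```

```text
[476.105, 4.294, 171.029, -0.12369780221595889]
t 23.15 pos [476.4   5.1 171.3] yaw -0.1221 down [ 0.0003 -0.    ] F [-0.02 -0.01 -1.81] M [ 0.02  0.02 -0.03] w 48.2
unit xy -79.4 0.9
```

View pics/p20.png

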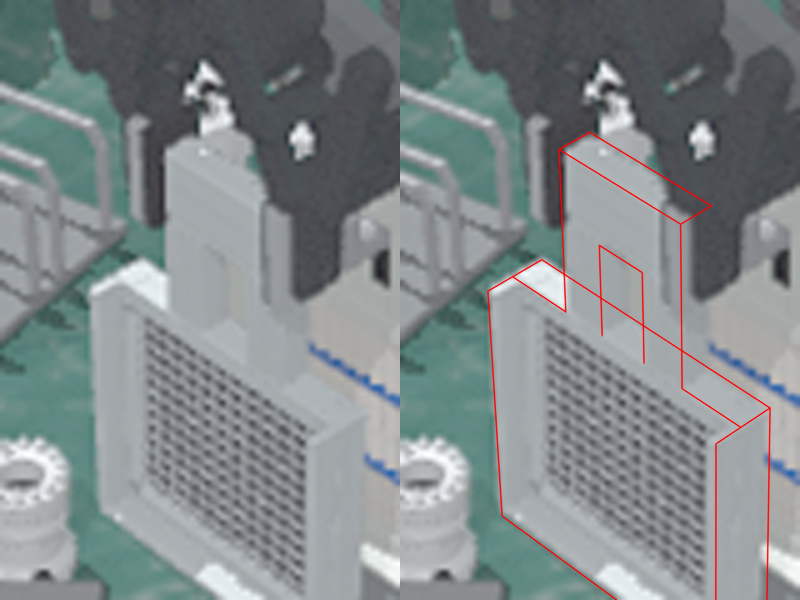

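Call:
play_rows --plan '[[[0, 0, 0.03], [0, 0, 0], 40], [[0, 0, 0.06], [0, 0, 0], 40], [[0, 0, 0.09], [0, 0, 0], 40], [[0, 0, 0.12], [0, 0, 0], 40], [[0, 0, 0.15], [0, 0, 0], 40], [[0, 0, 0.15], [0, 0, 0], 40], [[0, 0, 0.15], [0, 0, 0], 40]]'

```text
time_s: 23.9
position: [513.3, -0.5, 170.8]
ee_rot: [0.097, 1.569, -0.098]
ft_force: [-0.6, -0.1, -2.2]
grip_width: 48.4
```

```bash

python3 - <<'E'
from st import *
from bt import *
print(commit([[0,0,.15],0])); s=st(); p=s['position'];unit(p)
two('s21',(275,170,80,120),5,casspolys('mesh',(p[0],p[1],-.124),p[2]-124),'pics/p21.png')
E
```

```text
[513.318, -0.333, 171.029, -0.12369780221595889]
t 23.9 pos [ 5.133e+02 -5.000e-01  1.708e+02] yaw -0.1241 down [-0.0006 -0.0004] F [-0.58 -0.13 -2.2 ] M [-0.02 -0.    0.  ] w 48.4
unit xy -42.1 -0.1
```

View pics/p21.png

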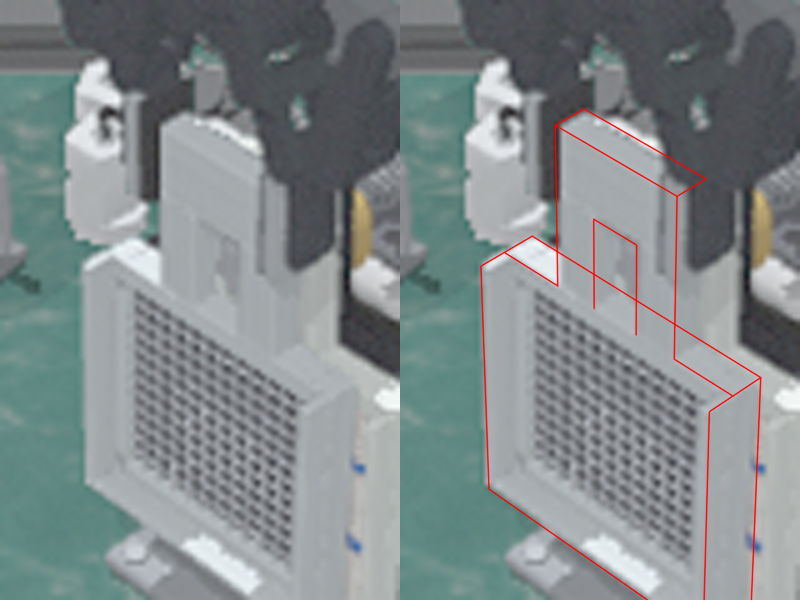

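Call:
play_rows --plan '[[[0, 0, 0.02], [0, 0, 0], 40], [[0, 0, 0.036], [0, 0, 0], 40], [[0, 0, 0.044], [0, 0, 0], 40], [[0, 0, 0.052], [0, 0, 0], 40], [[0, 0, 0.052], [0, 0, 0], 40]]'

```text
time_s: 24.45
position: [525.2, -1.7, 170.7]
ee_rot: [0.097, 1.571, -0.097]
ft_force: [-5.6, 0.7, -0.0]
grip_width: 48.2
```

Call:
play_rows --plan '[[[0, 0, 0.008], [0, 0, 0], 40], [[0, 0, 0.014], [0, 0, 0], 40], [[0, 0, 0.014], [0, 0, 0], 40]]'

```text
time_s: 24.75
position: [528.0, -2.0, 170.6]
ee_rot: [0.097, 1.573, -0.097]
ft_force: [-8.8, 0.9, 1.9]
grip_width: 48.7
```

```bash

python3 - <<'E'
from st import *
from bt import *
commit([[0,0,.052],0]);print(commit([[0,0,.014],0])); s=st(); p=s['position'];unit(p)
two('s22',(285,165,80,120),5,cu('carbon',-6,0,17.4)+cu('fine',-18,0,23.9),'pics/p22.png')
E
```

```text
[529.692, -2.369, 171.029, -0.12369780221595889]
t 24.75 pos [528.   -2.  170.6] yaw -0.1234 down [-0.0042  0.0005] F [-8.8   0.87  1.93] M [0.26 1.8  0.04] w 48.7
unit xy -27.3 0.2
```

View pics/p22.png

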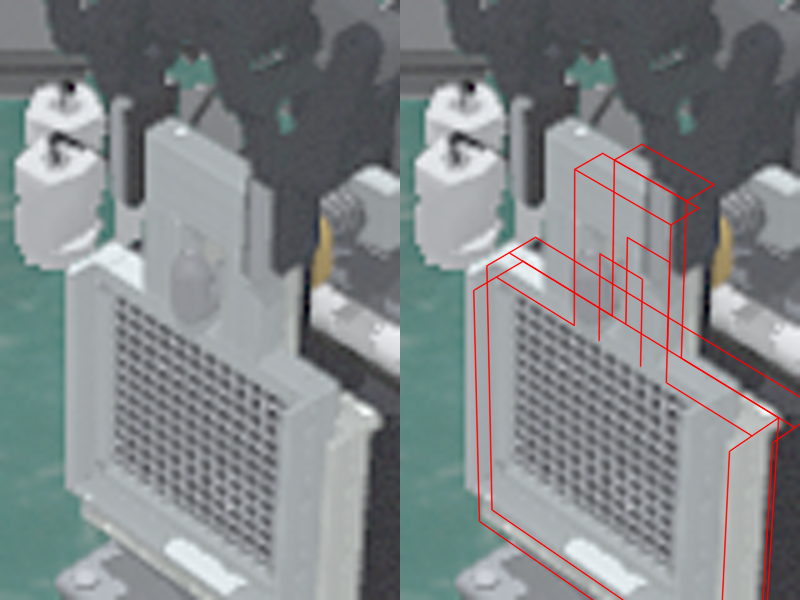

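Call:
play_rows --plan '[[[0, 0, 0.008], [0, 0, 0], 40], [[0, 0, 0.016], [0, 0, 0], 40], [[0, 0, 0.016], [0, 0, 0], 40]]'

```text
time_s: 25.1
position: [531.5, -2.5, 170.5]
ee_rot: [0.097, 1.574, -0.097]
ft_force: [-10.5, 0.5, 3.5]
grip_width: 48.6
```

```bash

python3 - <<'E'
from st import *
from bt import *
print(commit([[0,0,.016],0])); s=st(); p=s['position'];unit(p)
two('s23',(285,165,80,120),5,cu('carbon',-3,0,17.4)+cu('fine',-15,0,23.9),'pics/p23.png')
E
```

```text
[533.661, -2.863, 171.029, -0.12369780221595889]
t 25.1 pos [531.5  -2.5 170.5] yaw -0.1233 down [-0.0054  0.0007] F [-10.46   0.5    3.5 ] M [0.27 2.31 0.07] w 48.6
unit xy -23.8 0.2
```

View pics/p23.png

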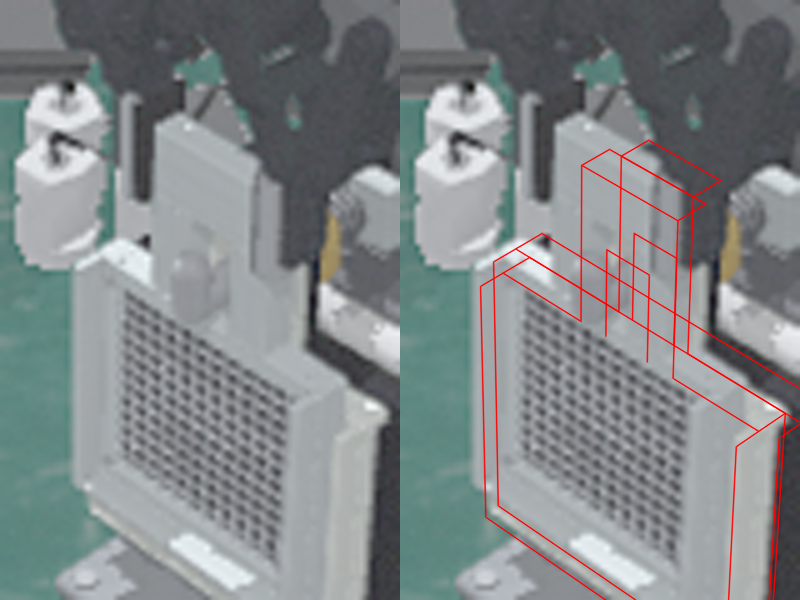

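Call:
play_rows --plan '[[[0, 0, 0.008], [0, 0, 0], 40], [[0, 0, 0.016], [0, 0, 0], 40], [[0, 0, 0.016], [0, 0, 0], 40]]'

```text
time_s: 25.45
position: [534.8, -2.9, 170.3]
ee_rot: [0.097, 1.575, -0.097]
ft_force: [-13.7, 2.0, 5.5]
grip_width: 48.5
```

```bash

python3 - <<'E'
from st import *
from bt import *
print(commit([[0,0,.016],0])); s=st(); p=s['position'];unit(p)
two('s24',(285,165,80,120),5,casspolys('mesh',(p[0],p[1],-.124),p[2]-124)+cu('fine',-9,0,23.9),'pics/p24.png')
E
```

```text
[537.63, -3.357, 171.029, -0.12369780221595889]
t 25.45 pos [534.8  -2.9 170.3] yaw -0.1233 down [-0.0067  0.0009] F [-13.72   1.95   5.48] M [0.38 2.96 0.03] w 48.5
unit xy -20.5 0.2
```

View pics/p24.png

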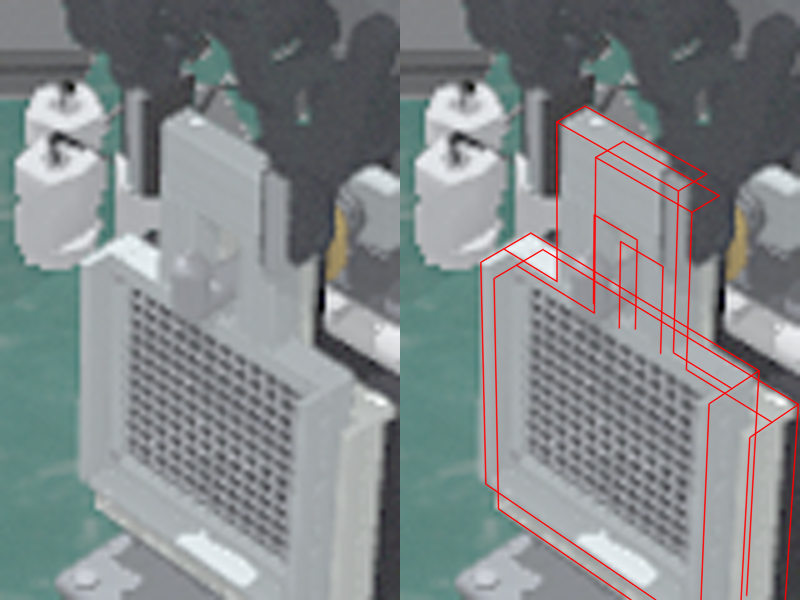

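Call:
play_rows --plan '[[[0.016, 0, 0], [0, 0, 0], 40], [[0.032, 0, 0], [0, 0, 0], 40], [[0.04, 0, 0], [0, 0, 0], 40], [[0.04, 0, 0], [0, 0, 0], 40]]'

```text
time_s: 25.9
position: [534.7, -2.7, 159.9]
ee_rot: [0.097, 1.576, -0.096]
ft_force: [-12.1, 2.1, 0.7]
grip_width: 48.5
```

```bash

python3 - <<'E'
from st import *
from bt import *
print(commit([[.04,0,0],0])); s=st(); p=s['position'];unit(p)
two('s25',(285,165,80,120),5,casspolys('mesh',(p[0],p[1],-.124),p[2]-124)+cu('fine',-9,0,23.9),'pics/p25.png')
E
```

```text
[537.63, -3.357, 161.029, -0.12369780221595889]
t 25.9 pos [534.7  -2.7 159.9] yaw -0.1231 down [-0.0068  0.0009] F [-12.12   2.06   0.67] M [0.43 2.49 0.06] w 48.5
unit xy -20.6 0.3
```

View pics/p25.png

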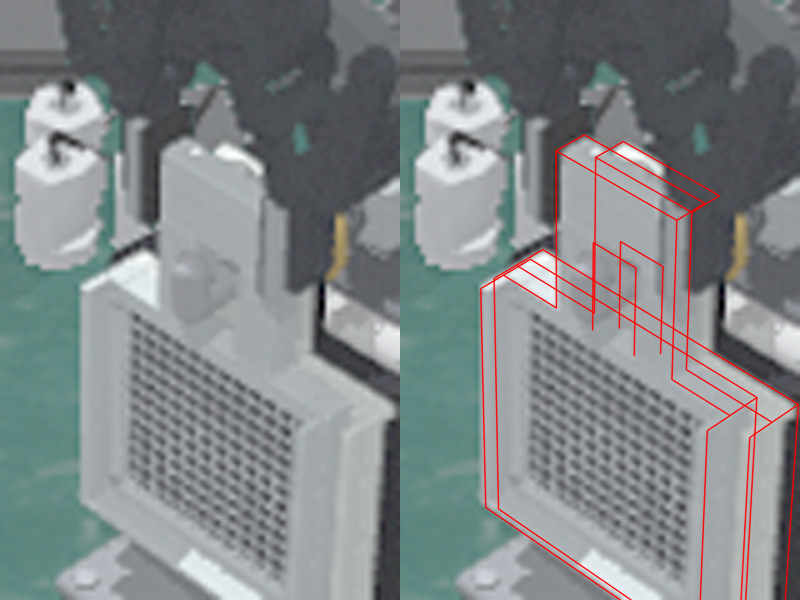

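Call:
play_rows --plan '[[[0.01, 0, 0], [0, 0, 0], 40], [[0.018, 0, 0], [0, 0, 0], 40], [[0.018, 0, 0], [0, 0, 0], 40]]'

```text
time_s: 26.25
position: [534.6, -2.7, 155.5]
ee_rot: [0.097, 1.576, -0.096]
ft_force: [-12.1, 2.3, 1.9]
grip_width: 48.3
```

Call:
play_rows --plan '[[[0.004, 0, 0], [0, 0, 0], 40], [[0.008, 0, 0], [0, 0, 0], 40], [[0.008, 0, 0], [0, 0, 0], 40]]'

```text
time_s: 26.55
position: [534.7, -2.6, 154.3]
ee_rot: [0.097, 1.575, -0.096]
ft_force: [-16.3, 2.7, 9.1]
grip_width: 48.4
```

```bash

python3 - <<'E'
from st import *
from bt import *
commit([[.018,0,0],0]);print(commit([[.008,0,0],0])); s=st(); p=s['position'];unit(p)
two('s26',(285,165,80,120),5,casspolys('mesh',(p[0],p[1],-.124),p[2]-124)+cu('fine',-9,0,23.9),'pics/p26.png')
E
```

```text
[537.63, -3.357, 154.529, -0.12369780221595889]
t 26.55 pos [534.7  -2.6 154.3] yaw -0.123 down [-0.0065  0.0014] F [-16.26   2.66   9.08] M [0.45 3.32 0.06] w 48.4
unit xy -20.6 0.4
```

View pics/p26.png

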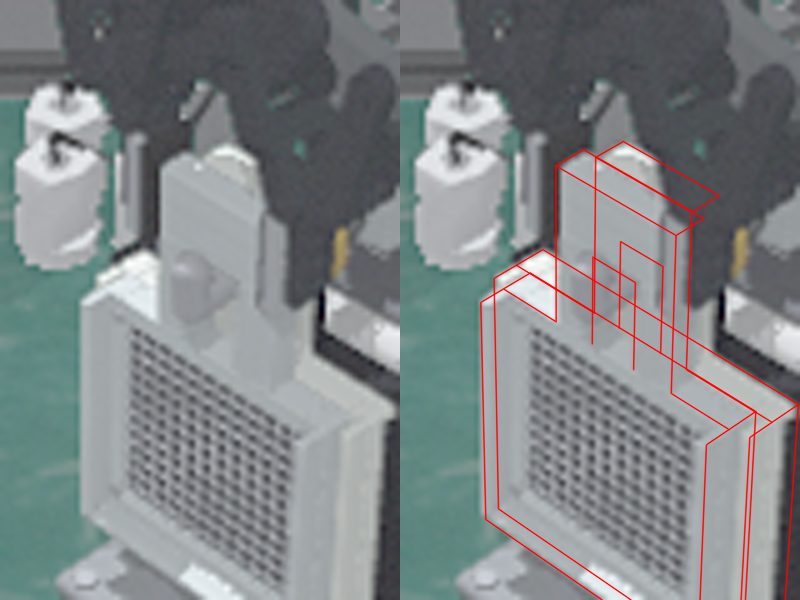

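Call:
play_rows --plan '[[[0, 0, -0.006], [0, 0, 0], 40], [[0, 0, -0.012], [0, 0, 0], 40], [[0, 0, -0.018], [0, 0, 0], 40], [[0, 0, -0.018], [0, 0, 0], 40]]'

```text
time_s: 27.0
position: [531.6, -2.3, 154.3]
ee_rot: [0.097, 1.572, -0.096]
ft_force: [-7.7, 1.1, 2.1]
grip_width: 48.5
```

```bash

python3 - <<'E'
from st import *
from bt import *
print(commit([[0,0,-.018],0])); s=st(); p=s['position'];unit(p)
E
```

```text
[533.164, -2.802, 154.529, -0.12369780221595889]
t 27.0 pos [531.6  -2.3 154.3] yaw -0.1232 down [-0.0033  0.0008] F [-7.72  1.1   2.11] M [0.32 1.69 0.07] w 48.5
unit xy -23.7 0.4
```

Near the nose now; back off a touch more and open.

Call:
play_rows --plan '[[[0, 0, -0.004], [0, 0, 0], 40], [[0, 0, -0.006], [0, 0, 0], 40], [[0, 0, -0.006], [0, 0, 0], 40], [[0, 0, -0.006], [0, 0, 0], 52], [[0, 0, -0.006], [0, 0, 0], 70], [[0, 0, -0.006], [0, 0, 0], 70], [[0, 0, -0.006], [0, 0, 0], 70], [[0, 0, -0.006], [0, 0, 0], 70]]'

```text
time_s: 27.8
position: [531.9, -2.7, 154.7]
ee_rot: [0.097, 1.568, -0.097]
ft_force: [-0.2, -0.4, -0.2]
grip_width: 70.1
```

```bash

python3 - <<'E'
from st import *
from bt import *
print(commit([[0,0,-.006],0])); s=st(); p=s['position'];unit(p)
two('s27',(285,165,80,120),5,cu('mesh',-24,0,30.4),'pics/p27.png')
E
```

```text
[531.675, -2.617, 154.529, -0.12369780221595889]
t 27.8 pos [531.9  -2.7 154.7] yaw -0.1238 down [ 0.0004 -0.    ] F [-0.21 -0.37 -0.19] M [ 0.02  0.01 -0.01] w 70.1
unit xy -23.4 0.0
```

View pics/p27.png

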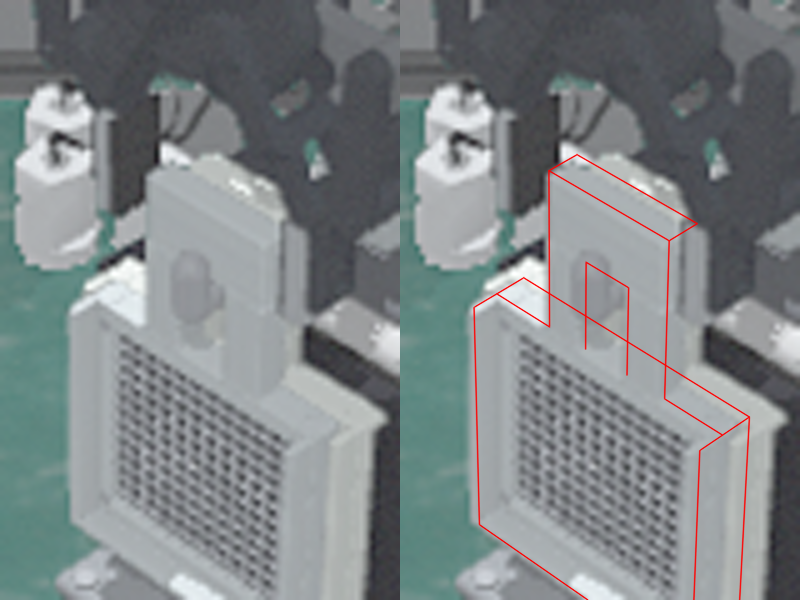

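Call:
play_rows --plan '[[[-0.03, 0, 0], [0, 0, 0], 70], [[-0.12, 0, 0], [0, 0, 0], 70], [[-0.24, 0, 0], [0, 0, 0], 70], [[-0.36, 0, 0], [0, 0, 0], 70], [[-0.4, 0.12, 0], [0, 0, 0], 70], [[-0.4, 0.3, 0], [0, 0, 0], 70], [[-0.4, 0.5, 0], [0, 0, 0], 70], [[-0.4, 0.7, 0], [0, 0, 0], 70], [[-0.4, 0.8, 0], [0, 0, 0], 70], [[-0.4, 0.8, 0], [0, 0, 0], 70]]'

```text
time_s: 28.85
position: [555.3, 201.7, 254.2]
ee_rot: [0.092, 1.57, -0.09]
ft_force: [-0.1, 0.4, 0.5]
grip_width: 70.3
```

```bash

python3 - <<'E'
from st import *
from bt import *
print(commit([[-.4,.8,0],0])); s=st(); p=s['position']
two('s28',(285,175,80,120),5,cu('mesh',-24,0,30.4)+cu('fine',-12,0,23.9)+cu('carbon',0,0,17.4),'pics/p28.png')
snap('top','t28',(310,165,100,80),8)
overlay('top','pics/t28_full.png',cu('mesh',-24,0,30.4)+cu('fine',-12,0,23.9)+cu('carbon',0,0,17.4),(310,165,100,80),8,'pics/ot28.png')
E
```

```text
[556.352, 195.855, 254.529, -0.12369780221595889]
t 28.85 pos [555.3 201.7 254.2] yaw -0.1158 down [-0.0011  0.0013] F [-0.06  0.35  0.54] M [0.04 0.01 0.08] w 70.3
```

View pics/p28.png

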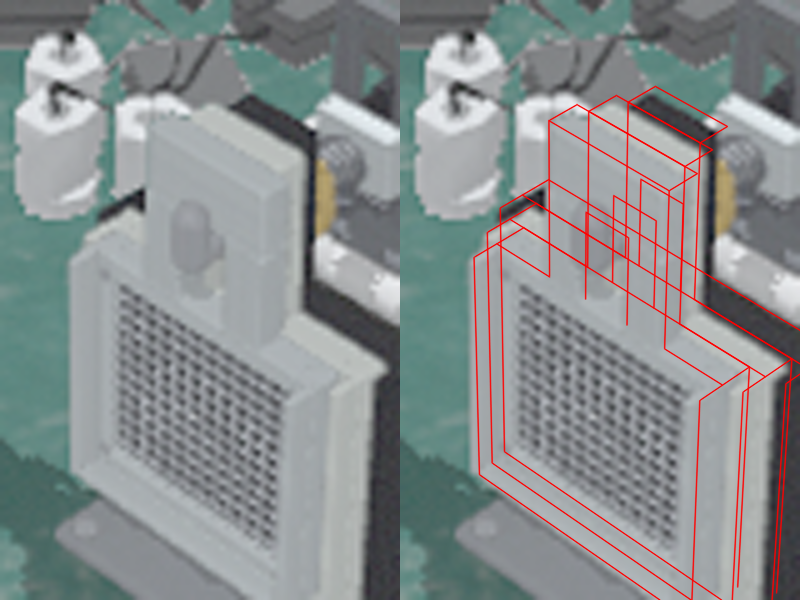

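View pics/t28.png

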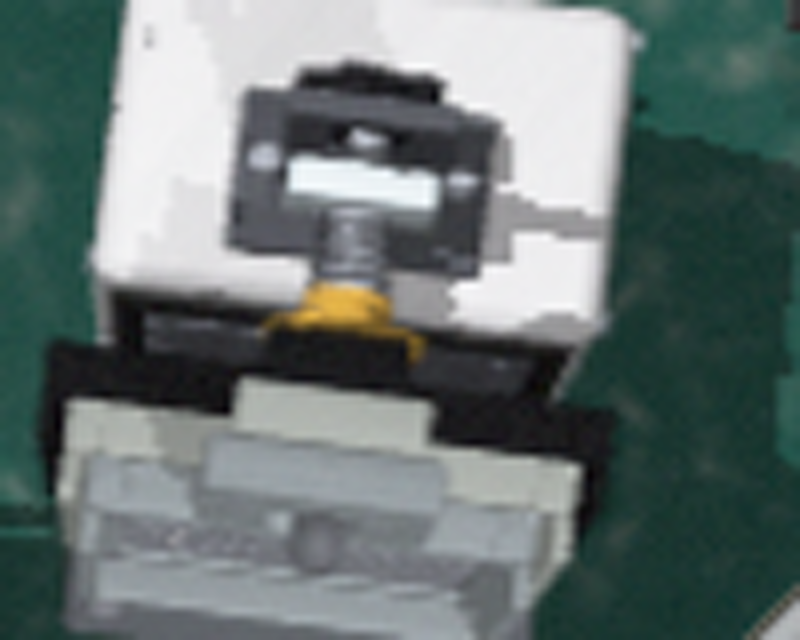

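View pics/ot28.png

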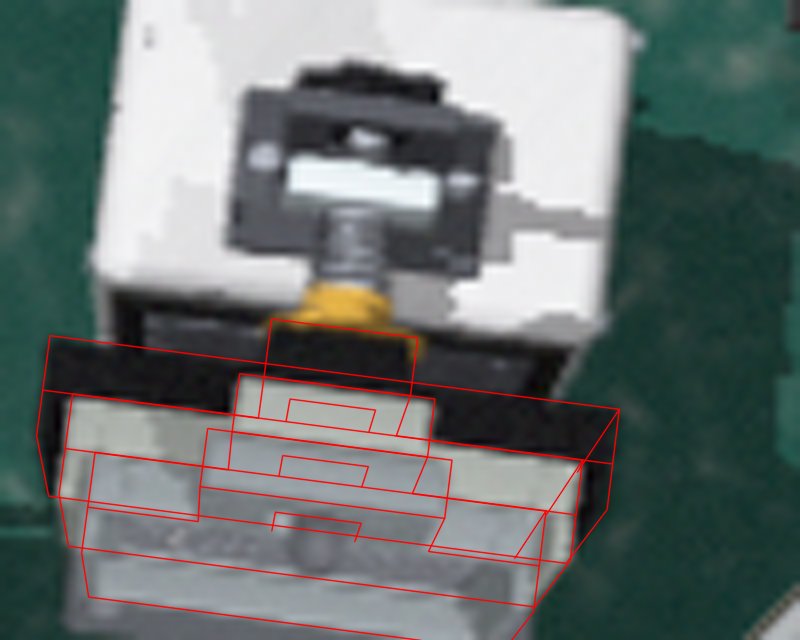

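```bash

python3 - <<'E'
from h import *
im=cv2.imread('pics/t28_full.png').astype(float); im=np.clip(255*(im/255)**.6,0,255).astype(np.uint8)
cv2.imwrite('pics/zt.png',cv2.resize(im[200:255,310:390],None,fx=10,fy=10,interpolation=cv2.INTER_CUBIC))
im=cv2.imread('pics/s28_b.png')
cv2.imwrite('pics/zs.png',cv2.resize(im[190:320,290:380],None,fx=4.6,fy=4.6,interpolation=cv2.INTER_CUBIC))
E
```

View pics/zt.png

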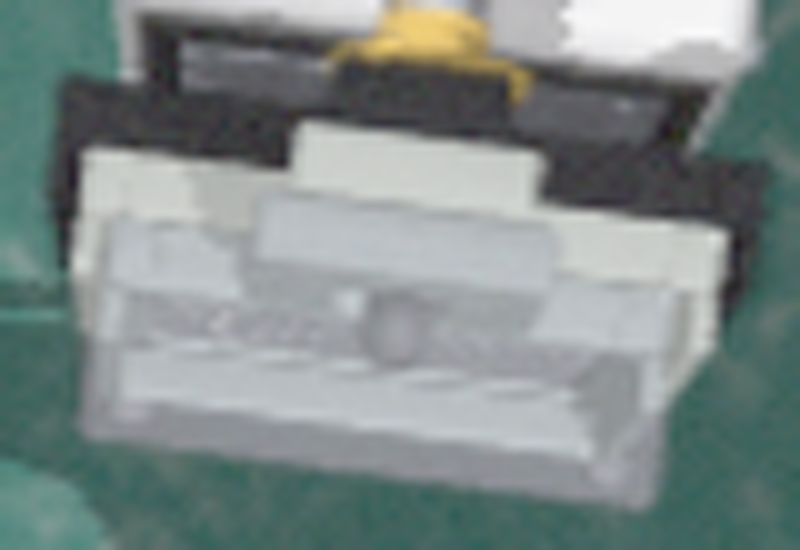

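View pics/zs.png

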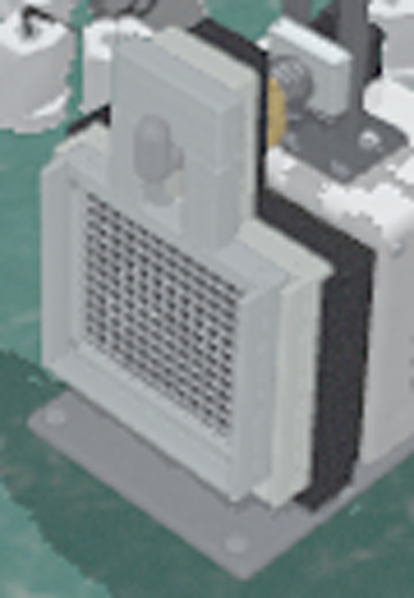

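```bash
cat > f3.py <<'E'
from fit import *
T=lambda c:np.array([310,200])+(np.array(c)+.5)/10-.5
S=lambda c:np.array([290,190])+(np.array(c)+.5)/4.6-.5
obs={'mesh':[('top',(6,49,93),(108,215)),('top',(6,-49,93),(690,290)),('top',(-16,49,93),(98,345)),('top',(-16,49,0),(82,440)),('top',(-16,-49,0),(655,510)),
 ('scene',(-16,49,93),(42,170)),('scene',(-16,49,0),(42,365)),('scene',(-16,-49,0),(238,503)),('scene',(-16,-49,93),(245,292))],
'fine':[('top',(6,55.5,99.5),(85,150)),('top',(6,-55.5,99.5),(730,230)),('scene',(6,-55.5,99.5),(332,268)),('scene',(-16,-55.5,0),(270,508)),('scene',(6,-55.5,0),(302,500))],
'carbon':[('top',(6,62,106),(62,78)),('top',(6,-62,106),(768,165)),('scene',(6,-62,106),(375,252)),('scene',(6,-62,0),(352,490)),('scene',(-16,-62,0),(315,510))]}
u=R.from_euler('z',-.124)
for n,o in obs.items():
    ht={'mesh':140,'fine':146.5,'carbon':153}[n]
    def f(p):
        Rm=R.from_euler('z',p[3])*R.from_euler('y',p[4])
        r=[]
        for c,l,px in o:
            w=Rm.apply(np.array(l)-[0,0,ht])+p[:3]
            r.append(proj(c,w)[0]-(T(px) if c=='top' else S(px)))
        r=np.hstack(r)
        return np.r_[r,(p[2]-170.4)/2,(p[3]+.124)/.03]
    q=least_squares(f,[530,0,170,-.12,0],x_scale=[1,1,1,.01,.01])
    d=u.inv().apply(q.x[:3]-[555.1,-5.6,0])
    print(n,'unit',d.round(1),'yaw',q.x[3].round(3),'pitch',q.x[4].round(3),'rms',np.sqrt(np.mean(q.fun**2)).round(2))
E
python3 f3.py
```

```text
mesh unit [-22.8  -0.3 172.1] yaw -0.121 pitch 0.054 rms 1.21
fine unit [ -9.8  -0.2 169.5] yaw -0.123 pitch 0.075 rms 1.06
carbon unit [-1.000e-01 -0.000e+00  1.706e+02] yaw -0.116 pitch 0.018 rms 0.55
```

```bash

python3 - <<'E'
from st import *
s=st()
print(rel((531.7,-2.7,254.5,-.1237)))
E
```

```text
t 28.95 pos [556.3 196.1 254.7] yaw -0.1226 down [-0.     -0.0007] F [ 0.21 -0.68  0.04] M [-0.05  0.01 -0.01] w 70.4
[[np.float64(0.0), np.float64(-0.8), np.float64(0.0)], 0.0]
```

Call:
play_rows --plan '[[[0, -0.1, 0], [0, 0, 0], 70], [[0, -0.3, 0], [0, 0, 0], 70], [[0, -0.5, 0], [0, 0, 0], 70], [[0, -0.7, 0], [0, 0, 0], 70], [[0, -0.8, 0], [0, 0, 0], 70], [[0, -0.8, 0], [0, 0, 0], 70], [[0.1, -0.8, 0], [0, 0, 0], 70], [[0.2, -0.8, 0], [0, 0, 0], 70], [[0.2, -0.8, 0], [0, 0, 0], 70], [[0.2, -0.8, 0], [0, 0, 0], 70]]' --squeeze 30

```text
time_s: 29.95
position: [531.5, -3.0, 205.1]
ee_rot: [0.098, 1.569, -0.098]
ft_force: [0.2, 0.0, 0.7]
grip_width: 70.1
```

Call:
play_rows --plan '[[[0.08, 0, 0], [0, 0, 0], 70], [[0.15, 0, 0], [0, 0, 0], 70], [[0.19, 0, 0], [0, 0, 0], 70], [[0.194, 0, 0], [0, 0, 0], 70], [[0.194, 0, 0], [0, 0, 0], 60], [[0.194, 0, 0], [0, 0, 0], 45], [[0.194, 0, 0], [0, 0, 0], 45], [[0.194, 0, 0], [0, 0, 0], 45], [[0.194, 0, 0], [0, 0, 0], 45]]'

```text
time_s: 30.85
position: [532.4, -2.5, 157.3]
ee_rot: [0.098, 1.567, -0.097]
ft_force: [-1.9, -0.9, 5.8]
grip_width: 49.5
```

```bash

python3 - <<'E'
from st import *
commit([[.2,-.8,0],0]);print(commit([[.194,0,0],0])); s=st();unit(s['position'])
E
```

```text
[531.675, -2.617, 156.029, -0.12369780221595889]
t 30.85 pos [532.4  -2.5 157.3] yaw -0.1236 down [0.0021 0.0004] F [-1.91 -0.91  5.79] M [0.04 0.25 0.02] w 49.5
unit xy -22.9 0.2
```

Call:
play_rows --plan '[[[0, 0, 0.01], [0, -0.02, 0], 45], [[0, 0, 0.018], [0, -0.05, 0], 45], [[0, 0, 0.018], [0, -0.08, 0], 45], [[0, 0, 0.018], [0, -0.1, 0], 45], [[0, 0, 0.018], [0, -0.1, 0], 45]]' --squeeze 60

```text
time_s: 31.35
position: [534.5, -2.7, 157.1]
ee_rot: [0.093, 1.492, -0.099]
ft_force: [-13.5, 1.9, 15.8]
grip_width: 49.0
```

```bash

python3 - <<'E'
from st import *
from bt import *
s=st();unit(s['position'])
two('s30',(285,175,80,120),5,cu('mesh',-21,0,30.4),'pics/p30.png')
E
```

```text
t 31.35 pos [534.5  -2.7 157.1] yaw -0.1235 down [ 0.0759 -0.0082] F [-13.45   1.87  15.8 ] M [0.28 2.98 0.02] w 49.0
unit xy -20.8 0.3
```

View pics/p30.png

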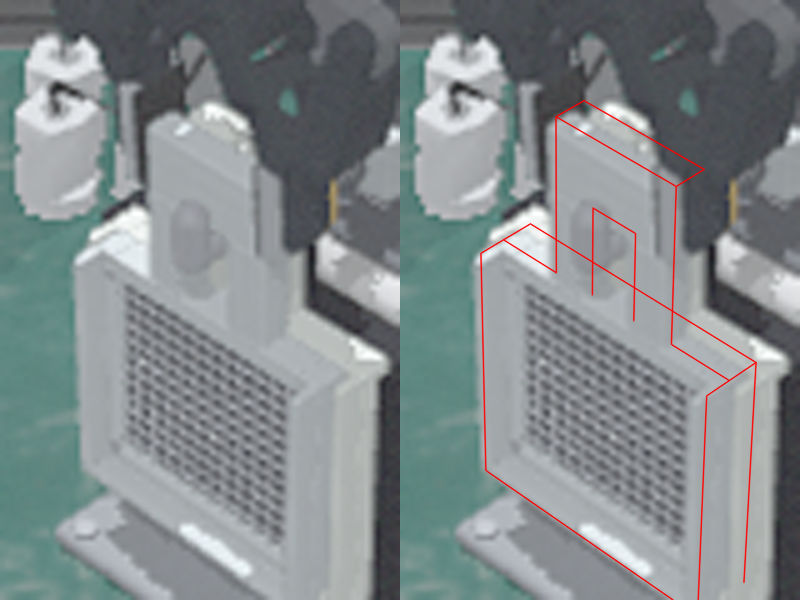

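Call:
play_rows --plan '[[[0, 0, 0.012], [0, -0.1, 0], 45], [[0, 0, 0.006], [0, -0.1, 0], 45], [[-0.002, 0, 0.002], [0, -0.1, 0], 45], [[-0.004, 0, 0], [0, -0.1, 0], 45], [[-0.004, 0, 0], [0, -0.1, 0], 45]]'

```text
time_s: 31.9
position: [536.5, -3.0, 157.4]
ee_rot: [0.087, 1.411, -0.102]
ft_force: [0.7, 1.0, 1.7]
grip_width: 48.8
```

```bash

python3 - <<'E'
from st import *
from bt import *
s=st();unit(s['position'])
two('s31',(285,175,80,120),5,cu('mesh',-21,0,30.4),'pics/p31.png')
E
```

```text
t 31.9 pos [536.5  -3.  157.4] yaw -0.1236 down [ 0.1559 -0.0192] F [0.67 1.01 1.65] M [0.28 0.07 0.03] w 48.8
unit xy -18.8 0.3
```

View pics/p31.png

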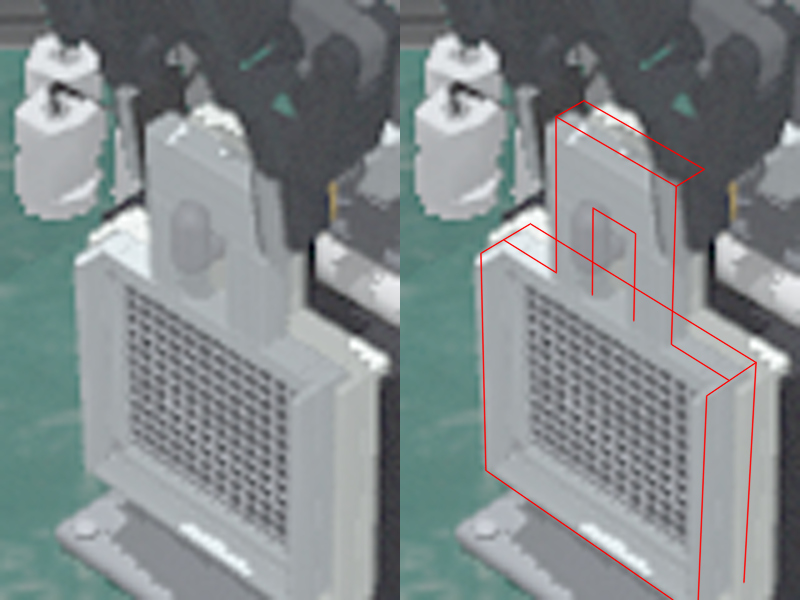

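Call:
play_rows --plan '[[[0, 0, 0], [0, 0, 0], 70], [[0, 0, 0], [0, 0, 0], 70], [[0, 0, 0], [0, 0, 0], 70], [[0, 0, 0], [0, 0, 0], 70], [[0, 0, 0], [0, 0.07, 0], 70], [[0, 0, 0], [0, 0.14, 0], 70], [[0, 0, 0], [0, 0.2, 0], 70], [[0, 0, 0], [0, 0.2, 0], 70], [[0, 0, 0], [0, 0.2, 0], 70]]'

```text
time_s: 32.85
position: [536.1, -3.5, 156.6]
ee_rot: [0.097, 1.568, -0.098]
ft_force: [0.7, 0.4, 0.2]
grip_width: 70.2
```

```bash

python3 - <<'E'
from st import *
from bt import *
s=st();unit(s['position'])
two('s32',(285,175,80,120),5,cu('mesh',-24,0,30.4),'pics/p32.png')
E
```

```text
t 32.85 pos [536.1  -3.5 156.6] yaw -0.1242 down [ 0.0004 -0.0008] F [0.7  0.44 0.21] M [ 0.03 -0.02 -0.01] w 70.2
unit xy -19.2 -0.2
```

View pics/p32.png

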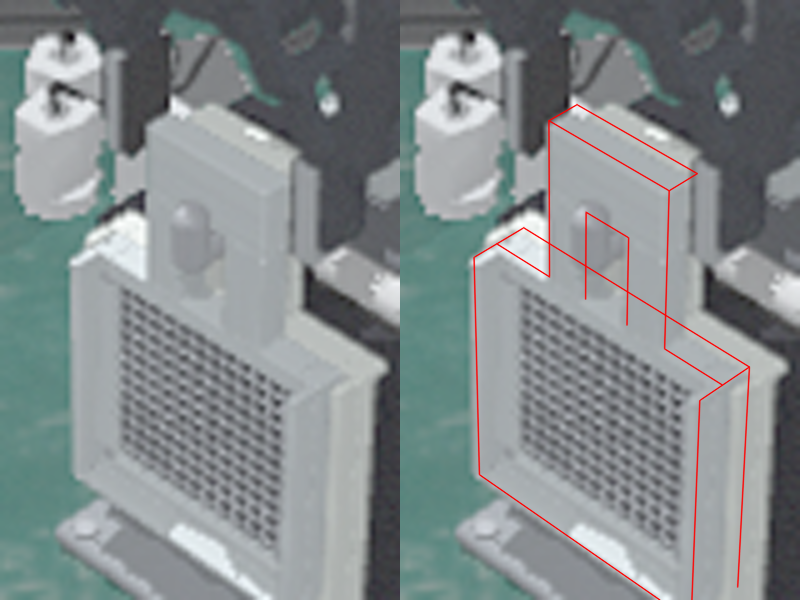

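Call:
play_rows --plan '[[[-0.03, 0, 0], [0, 0, 0], 70], [[-0.12, 0, 0], [0, 0, 0], 70], [[-0.24, 0, 0], [0, 0, 0], 70], [[-0.36, 0, 0], [0, 0, 0], 70], [[-0.4, 0.12, 0], [0, 0, 0], 70], [[-0.4, 0.3, 0], [0, 0, 0], 70], [[-0.4, 0.5, 0], [0, 0, 0], 70], [[-0.4, 0.7, 0], [0, 0, 0], 70], [[-0.4, 0.8, 0], [0, 0, 0], 70], [[-0.4, 0.8, 0], [0, 0, 0], 70]]'

```text
time_s: 33.9
position: [559.4, 201.2, 256.9]
ee_rot: [0.092, 1.569, -0.089]
ft_force: [-0.9, -0.8, 0.6]
grip_width: 70.3
```

```bash

python3 - <<'E'
from st import *
from bt import *
two('s33',(285,175,80,120),5,cu('mesh',-24,0,30.4),'pics/p33.png')
snap('top','t33')
s=st()
im=cv2.imread('pics/t33_full.png').astype(float); im=np.clip(255*(im/255)**.6,0,255).astype(np.uint8)
cv2.imwrite('pics/t33g.png',im)
cv2.imwrite('pics/zt3.png',cv2.resize(im[200:255,310:390],None,fx=10,fy=10,interpolation=cv2.INTER_CUBIC))
overlay('top','pics/t33g.png',cu('mesh',-24,0,30.4)+cu('fine',-12,0,23.9)+cu('carbon',0,0,17.4),(310,200,80,55),10,'pics/ot33.png')
im=cv2.imread('pics/s33_b.png')
cv2.imwrite('pics/zs3.png',cv2.resize(im[190:320,290:380],None,fx=4.6,fy=4.6,interpolation=cv2.INTER_CUBIC))
E
```

```text
t 34.0 pos [560.4 195.5 257.4] yaw -0.1225 down [ 0.0005 -0.0003] F [ 0.49 -0.26  0.48] M [-0.04 -0.05 -0.05] w 70.1
```

View pics/zt3.png

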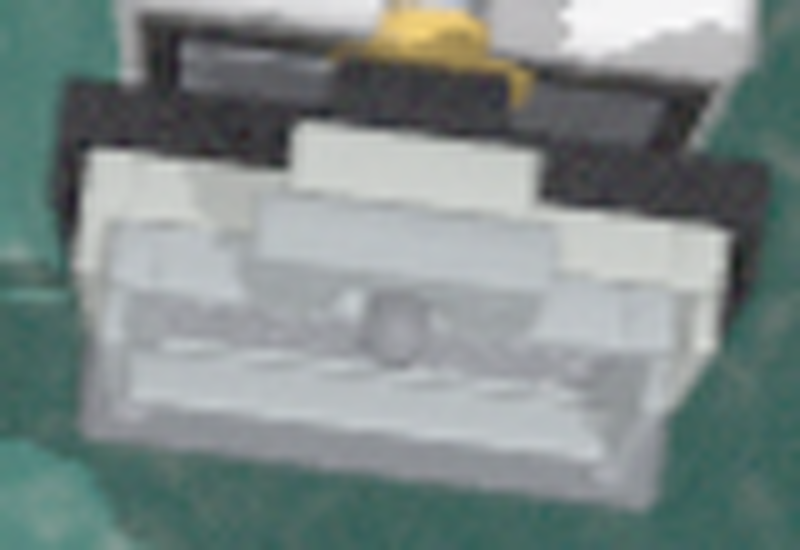

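View pics/ot33.png

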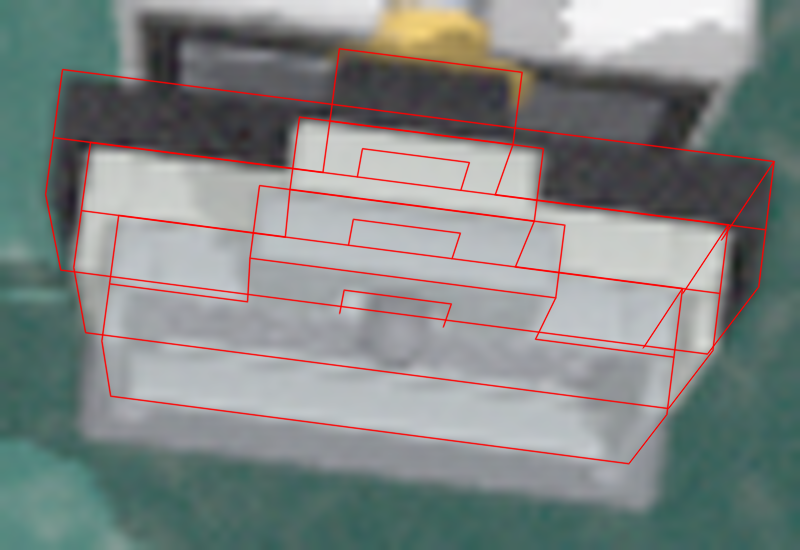

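View pics/zs3.png

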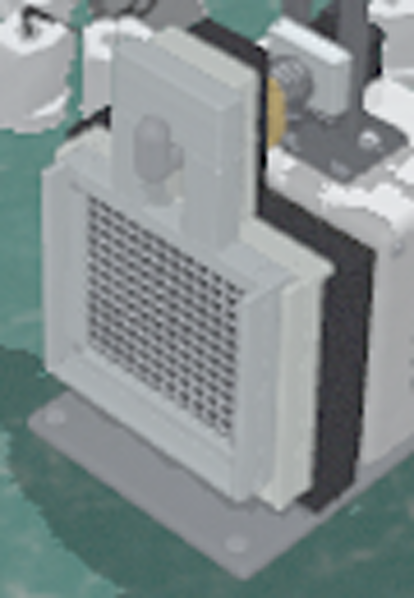

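```bash
sed -e "s/('top',(-16,49,0),(82,440)),('top',(-16,-49,0),(655,510)),//; s/(42,170)/(44,170)/; s/(42,365)/(46,368)/; s/(238,503)/(240,503)/; s/(245,292)/(247,290)/; s/('top',(-16,49,93),(98,345)),//" f3.py > f4.py; python3 f4.py; python3 - <<'E'
import cv2
a=cv2.imread('pics/scene0.png');b=cv2.imread('pics/s11_full.png')
import sys; sys.path.insert(0,'.')
from h import *
im=arm.read_camera('scene')[:,:,::-1];cv2.imwrite('pics/fin.png',im)
d=cv2.absdiff(im,a).max(2)
print('coupling/adapter/block diff', d[255:335,150:280].mean(), d[270:315,415:470].mean())
E
```

```text
mesh unit [-23.7   0.4 170.9] yaw -0.123 pitch 0.014 rms 0.64
fine unit [ -9.8  -0.2 169.5] yaw -0.123 pitch 0.075 rms 1.06
carbon unit [-1.000e-01 -0.000e+00  1.706e+02] yaw -0.116 pitch 0.018 rms 0.55
coupling/adapter/block diff 4.200288461538461 2.372121212121212
```

View pics/fin.png

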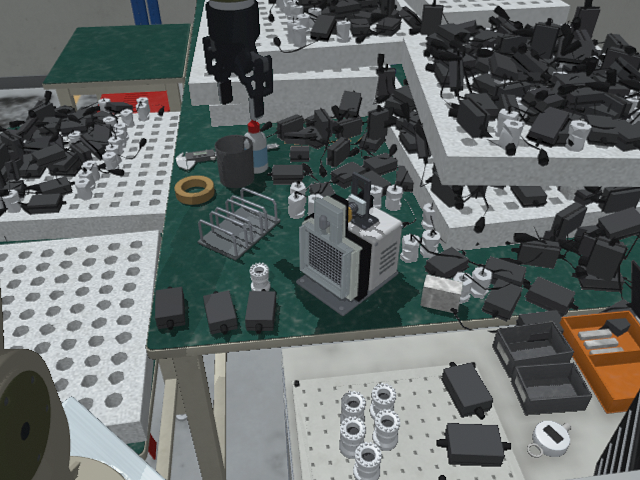

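```bash
python3 - <<'E'
from bt import *
P=cu('mesh',-24,0,30.4)+cu('fine',-12,0,23.9)+cu('carbon',0,0,17.4)
overlay('scene','pics/s33_b.png',P,(320,240,65,65),9,'pics/of.png')
im=cv2.imread('pics/s33_b.png')[240:305,320:385]
cv2.imwrite('pics/of2.png',cv2.resize(im,None,fx=9,fy=9,interpolation=cv2.INTER_CUBIC))
E
```

```text
(no output)
```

View pics/of.png

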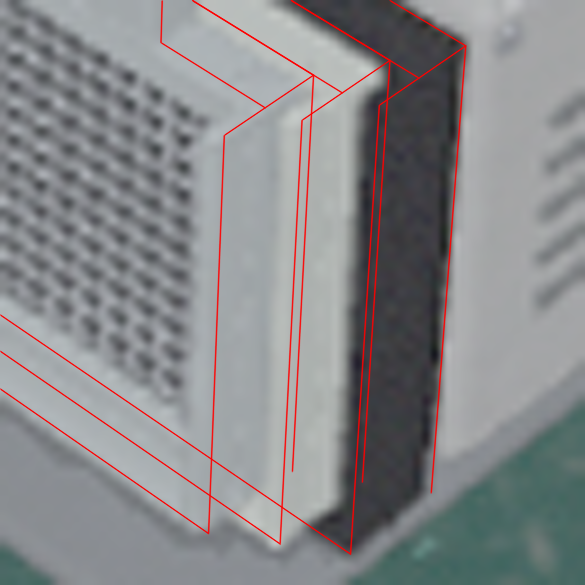

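View pics/of2.png

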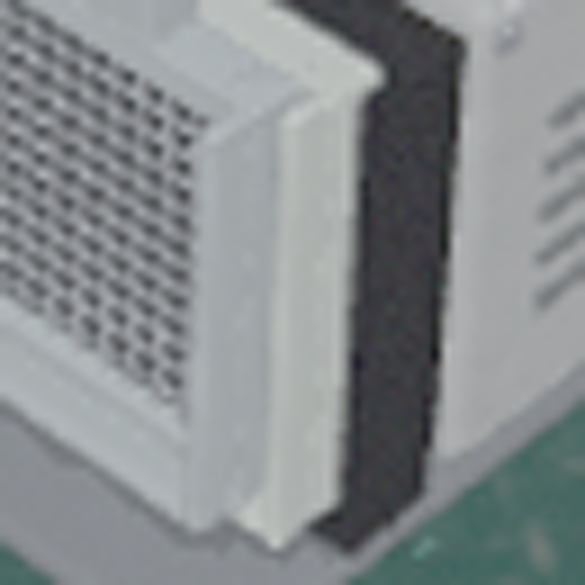

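```bash
python3 - <<'E'
from rig import arm
print(arm.sign_off(), arm.state()['time_s'])
E
```

```text
the job is handed in; nothing more can be done
the job is handed in; nothing more can be done
```

All three cassettes are hanging on the hook as asked: carbon against the collar, fine nested in front of it, mesh nested in the fine one and dropped in behind the nose. I handed the job in just after 34.0 s of the 72 s allowed. The sign-off gave no verdict.

**How it went:** The carbon went on first, resting on the bar at about 151 mm. I nested the fine one in front of it. I pressed the mesh back with about 12–14 N (16 N at touchdown), lowered it until it touched the bar, then eased it forward to the nose and let go.

**Last checks:**
- **Tab positions:** I estimate the carbon tab at about 0 mm, the fine at about -10 to -12 mm and the mesh at about -24 mm from the collar's rest position. Each is within 0.5 mm sideways.
- **Upright:** The bottom corners of all three line up with upright models within about half a pixel.
- **Other items:** The coupling, block and adapters look unmoved in the scene picture. The gripper is clear of everything.

**Disagreements:**
- **False tilt reading:** The overhead view first seemed to show the mesh tilted by about 0.06 rad. I regripped it once and straightened it, with one extra tool turn by mistake. I then found I had taken the unit's base plate for the mesh's bottom edge.
- **Fine cassette fit:** One rough corner fit still gave the fine cassette a pitch of 0.075 rad and 13.9 mm spacing to the mesh. It is within the limits, but the carbon-to-fine gap in that fit (9.7 mm) is just under the 10 mm limit. The overlay pictures contradict it, and I trusted those.

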